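Turn the bench brush over in its spring clip and sweep the old gasket off an end cover

ROBOT

A 7-joint arm with a two-finger parallel gripper is mounted at the origin on the work surface. World frame = base frame: x ahead of the robot, y to its left, z up, the work surface at z = 0. Lengths are in mm, angles in rad, forces in N, time in s.
With the tool pointing down it reaches from about 400 to 850 mm from the base axis. Payload 4.5 kg.
Tool frame: the origin (TCP) lies between the finger pads; the fingertips stand 8 mm ahead of it and the grasp point (between the pads) lies 11 mm behind it; x points along the fingers, z is the direction in which the jaws open and shut, and the axes are right-handed (so a half turn about x gives the same grasp; the last joint's range is limited). The gripper opens to 85 mm and grips with 20 to 120 N. Pads are 22 mm wide; open, the fingers measure 114 mm over their backs; the gripper's body (76 mm by 85 mm) begins 54 mm behind the grasp point. The pads swing forward as they close: fully open they stand 13 mm farther back than shut.
Start: joints at [-1.292, 0.689, -0.195, 1.565, 0.157, 0.902, -0.215], TCP at [151.455, 606.397, 212.217] pointing down, gripper open.
Joint ranges: [-3.01, 3.01], [-0.46, 2.08], [-1.47, 1.51], [0.13, 2.56], [-1, 4.14], [0.04, 2.09], [-2.66, 2.66]. Speed limits (rad/s): [2.57, 2.57, 3.14, 3.14, 3.14, 3.14, 3.14].

INTERFACE

Orientations are given as a rotation vector (axis times angle).
In Python, from rig import arm gives the robot as it stands.
- The arm moves only by the tool arm_command, never from a script. Its argument "plan" is a list of rows, each a list of 6 numbers: the shift along the tool's x, y, z in cm, then the turn, a rotation vector about the tool's x, y, z in rad. A call has 1 to 20 rows; each row shifts and turns the commanded pose from where the row before left it, along the tool's axes as they then stand; what a row does not reach is not made up. A row lasts 1/12 s, in which the tool goes at most 41.7 mm and 7.16 degrees, less where a joint would pass 70% of its speed; a pose out of reach is approached as far as the arm can. A call is refused whole if a number of a shift passes 4.17 or a number of a turn 0.125, either way. A call with a gripper value outside its range is refused whole. "hand" is the opening, from -1 (shut) to 1 (fully open), so that 0 is half open, set as the call begins (left out, the last holds). The fingers move at their own pace and stop on an object; "grip_force" is the grip in N (left out, the last holds). Time passes only in rows, so rows that do not move let the fingers close. It gives the time, the measured TCP pose, the force and the opening at its end, in the units of the state.
- arm.read_state(): the state, without advancing time (a new reading comes with each control period).
- arm.camera(name): name is "scene" or "top" or "wrist"; returns a dict with "image" (420x560x3 uint8, red, green, blue), "camera_matrix" (3x3 intrinsics, pixels), "rvec" (rotation vector, rad) and "tvec" (3), from world to camera coordinates, as OpenCV has them; the wrist camera has in their place "T_tool_cam" (4x4, takes a point from camera to tool coordinates, whose origin is the TCP and whose axes are the tool frame's). Camera axes: x right, y down, z forward; pixel columns grow to the right and rows downward; lengths in mm; the calibration is good to about 2 mm. The wrist camera is an equidistant fisheye: a pixel r from the principal point sees the ray r / f radians off the axis. A picture is of the moment at which its call begins: read the wrist's pose just before it. There is no depth.
- arm.finish_job(): hands the job in, once; it reports no verdict.
Trained networks look in a picture, given as the dict that the camera call returned (one of the last four; its "shot" number tells which), for a name from the list of things; names that differ only in an ending like _2 or _b are one class to them, and where a whole thing is asked for, a point or a joint stands for the part that bears it (a point fixed in the world has none). Each returns a list of dicts, best first, with "conf" (0 to 1); they miss things now and then, are a little off and sometimes report something else, mostly with a low value. They report only what shows in the picture. A call takes as long as a camera call. They do not tell look-alikes from the thing itself.
- arm.search_frame(picture, target): "extent" ([left, top, right, bottom] in pixels, round what is visible of it).
- arm.cut_out(picture, target): "pixels" (420x560 bool, what is visible of it) and "extent" ([left, top, right, bottom] in pixels, round what is visible of it).
The state is a dict: "t": time; "joint_positions": joint angles; "joint_vel": joint speeds; "joint_efforts": joint torques, N m; "position": TCP position; "tool_rot": TCP orientation; "force": force on the tool from outside, world axes, zero at the start; "wrist_torque": the same for the moment, N m; "opening": opening from 0.0 (shut) to 1.0 (fully open).
Only numpy, scipy, OpenCV 4.12 (cv2) and the standard library are available. Lean on these libraries where they do the work, as an engineer would, in place of code of your own. Each camera call takes 0.05 s, during which the arm holds its last target. There are 200 camera calls.

TASK

The bench brush lies bristles up on the timber block. Turn it over with the help of the spring clip on the green-footed stand: snap its neck into the clip so that it hangs head down, let go, and take it again from the opposite side. Then sweep all three bits of old gasket off the gearbox end cover into the steel scrap pan, bristles down and without touching the bits with the gripper, and hang the brush back in the clip, head down, leaving the other things on the bench where they are.

Things in the scene. Friction and masses are not known exactly. Their poses are not given: they have to be found in the camera images.
- brush: Wooden bench brush, 215 mm long, about 180 g, head heavy. Own axes: x from handle to head, z the way the bristles point (up at the start). Origin on its flat back under the middle of the neck. All wood is z 0 to 18 mm; head x = 18 to 109 mm, 34 wide. Starts on its back, head on the block, neck and handle sticking out beyond the block, head pointing to -y (right) within 0.35 rad.
- brush_grip (a point): Good place to grip, at (-50, 0, 9) mm in the brush's axes: the flat-sided handle, x = -106 to -18 mm, 24 mm wide in y (pinch this) and 18 mm thick. Stands 50 mm above the clip's middle when the brush hangs in it. The brush balances at about x = +37 mm.
- brush_neck (a point): Middle of the brush's round wooden neck, 16 mm thick, at (0, 0, 9) mm in the brush's axes; the neck runs from x = -18 to +18 mm.
- bristles (a point): Middle of the free ends of the stiff black bristles, at (63.5, 0, 46) mm in the brush's axes. The bristles fill x = 21 to 106 mm, 26 mm in y, z = 18 to 46 mm, and give up to 9 mm, about 1 N per mm.
- block: Timber packing block, 100 x 100 x 60 mm high, fixed. Origin at the middle of its underside.
- stand: Fixed tool-holder stand, z up: green foot 90 x 75 x 12 mm, steel column and clamp, spring clip on the clamp's front. The clip's mouth faces the stand's -x, roughly towards the robot (within 0.2 rad). Origin on the bench straight below the clip's middle; foot (x 15 to 105 mm), column and clamp (60 mm behind the clip) lie to +x. Nothing is higher than 165 mm.
- clip_seat (a point): Middle of the spring clip, 150 mm above the bench, where the neck's middle sits; stand's axes. Two spring leaves 22 mm high, one each side in y, open to a mouth 29 mm wide, 26 mm in front (-x). Push the upright neck level to +x with some 6 to 10 N until it meets the back; pull level to -x to free it. The clip holds the neck by friction against sliding and turning.
- cover: Gearbox end cover in cast aluminium, fixed, flat gasket face up at z = 42 mm: 170 mm in its x by 130 mm in its y. Origin at the middle of its underside. The scrap pan is at its +x edge.
- pan: Open steel scrap pan, fixed, 170 (x) x 210 (y) x 24 mm high, 3 mm walls, yaw as the cover's; its -x wall is tucked about 5 to 10 mm under the cover's +x edge. Origin at the middle of its underside.
- scrap0: Bit of old gasket, dark green strip 52 x 14 x 5 mm with a 20 mm round bolt eye near one end, 13 g, lying loose on the cover's face. Origin at the middle of the strip's underside, x along it.
- scrap1: Bit of old gasket as scrap0, 48 mm long.
- scrap2: Bit of old gasket as scrap0, 44 mm long.
- hammer: Bystander: hammer, 280 mm long, 26 mm high. Leave it.
- spanner: Bystander: steel spanner, 190 mm long, 8 mm high. Leave it.
- screwdriver: Bystander: screwdriver with red handle, 200 mm long, 26 mm high. Leave it.
- socket_large: Bystander: steel socket standing up, 34 mm thick, 38 mm high. Leave it.
- socket_small: Bystander: steel socket standing up, 26 mm thick, 38 mm high. Leave it.
- grease_tin: Bystander: yellow tin, 72 mm across, 55 mm high. Leave it.
- bearing_race: Bystander: ball bearing lying flat, 72 mm across, 18 mm high. Leave it.
- pinion: Bystander: dark gear lying flat, 80 mm across, 32 mm high. Leave it.
Mind the look-alikes: they are no part of the job. Leave any pink look-alike of the brush alone.

How it is judged (in metres and radians):
On the way, in this order (a step that is already met when the one before it is completed fails the run):
1. the brush hangs head down in the clip by its neck, and the fingers have let go (distance between brush_neck and clip_seat below 0.012 m and angle between brush's own x axis and vertical above 2.85 rad and contact force between the fingers and brush below 0.2 N), for 0.2 s.
2. the brush, turned over, stands with its bristles down on the cover's face (angle between brush's own z axis and vertical above 2.6 rad and contact force between brush and cover above 0.3 N), for 0.1 s.
3. all three bits of gasket have been swept into the pan (x of scrap0 in the frame of pan between -0.084 and 0.084 m and y of scrap0 in the frame of pan between -0.104 and 0.104 m and z of each of scrap0, scrap1, scrap2 in the frame of pan below 0.03 m and x of scrap1 in the frame of pan between -0.084 and 0.084 m and y of scrap1 in the frame of pan between -0.104 and 0.104 m and x of scrap2 in the frame of pan between -0.084 and 0.084 m and y of scrap2 in the frame of pan between -0.104 and 0.104 m), for 0.2 s.
At the end, for the whole second after the job is handed in: The brush hangs at rest in the clip, let go of: middle of its neck within 12 mm of the clip's middle, head down, upright within 0.29 rad. All three bits of gasket are in the scrap pan: their middles inside its outline and no higher than 30 mm above the bench (all of step 3 and distance between brush_neck and clip_seat below 0.012 m and angle between brush's own x axis and vertical above 2.85 rad and linear speed of brush below 0.02 m/s); the robot touches nothing.
It fails at once if the gripper or the arm touches a bit of gasket (contact force between any of the fingers, the arm and scrap0 above 0.5 N or contact force between any of the fingers, the arm and scrap1 above 0.5 N or contact force between any of the fingers, the arm and scrap2 above 0.5 N).
It fails at once if another thing on the bench is moved by more than 30 mm (distance of any of hammer, spanner, screwdriver, socket_large, socket_small, grease_tin, bearing_race, pinion from where it was at the start of the episode above 0.03 m).
It also fails if it takes over 66 s, if anything falls off the work surface, if the arm or the gripper's body presses on something with over 40 N, if the wrist force passes 120 N, or if a joint passes its speed limit or range.

## Working session

There is one attempt and no reset: what is moved stays moved. The work goes in short steps, Python scripts to look and compute and a tool call to move; the robot and the scene stay as the last step left them, time stands still between calls to the robot, and variables do not carry over. Pictures are saved under pics/ and viewed, about 8 in all and at most 12, crops included, and the job is handed in when it is done.

Besides the shell and the picture viewer there is one more tool, called after ">>>" as name(argument=value, ...) on one line, values as JSON. arm_command: Moves the arm, as the interface text tells. Its arguments: {"type":"object","properties":{"plan":{"type":"array","items":{"type":"array","items":{"type":"number"}}},"hand":{"type":"number"},"grip_force":{"type":"number"}},"required":["plan"]}

```bash
ls; mkdir -p pics; cat > h.py <<'E'
import numpy as np, cv2, json
from scipy.spatial.transform import Rotation as R
from rig import arm
def save(p,n,crop=None,s=1):
    im=p["image"][...,::-1]
    if crop: im=im[crop[1]:crop[3],crop[0]:crop[2]]
    cv2.imwrite("pics/"+n,cv2.resize(im,None,fx=s,fy=s,interpolation=cv2.INTER_CUBIC))
def ray(p,uv):
    K=np.array(p["camera_matrix"]);Rm=cv2.Rodrigues(np.array(p["rvec"],float))[0];t=np.array(p["tvec"],float).ravel()
    d=Rm.T@(np.linalg.inv(K)@np.array([uv[0],uv[1],1.])); return -Rm.T@t,d
def onz(p,uv,z):
    c,d=ray(p,uv); return c+d*(z-c[2])/d[2]
def proj(p,P):
    return cv2.projectPoints(np.array(P,float).reshape(-1,3),np.array(p["rvec"],float),np.array(p["tvec"],float),np.array(p["camera_matrix"]),None)[0].reshape(-1,2)
E
python3 - <<'E'
from h import *
T=["brush","bristles","block","stand","clip_seat","cover","pan","scrap0","scrap1","scrap2"]
for n in ("top","scene"):
    p=arm.camera(n); save(p,n+"0.png",None,1.4)
    print(n,"cam",ray(p,(280,210))[0].round())
    for t in T:
        for d in arm.cut_out(p,t)[:3]:
            m=d["pixels"]; 
            if m.sum()==0: continue
            r=cv2.minAreaRect(np.argwhere(m)[:,::-1].astype(np.float32))
            print(t,round(d["conf"],2),np.round(d["extent"]),m.sum(),[np.round(x,1) for x in r])
E
```

```text
pics
top cam [ 357.   53. 1161.]
brush 0.82 [ 95. 269. 147. 338.] 904 [array([119.8, 301.8]), array([15.5, 83.6]), np.float64(32.0)]
brush 0.58 [170. 239. 251. 262.] 880 [array([209.4, 252.2]), array([14. , 82.4]), np.float64(79.7)]
bristles 0.73 [170. 238. 247. 260.] 878 [array([209.7, 252.2]), array([14.5, 83. ]), np.float64(78.7)]
bristles 0.64 [ 92. 268. 150. 341.] 1022 [array([120.7, 302.5]), array([15.7, 84.9]), np.float64(34.7)]
bristles 0.57 [331. 169. 378. 239.] 2689 [array([356.5, 199.9]), array([49.1, 62.9]), np.float64(6.1)]
block 0.81 [213. 224. 254. 268.] 943 [array([233.1, 245.3]), array([38.7, 38.5]), np.float64(80.1)]
block 0.74 [169. 240. 250. 262.] 876 [array([209.5, 252.1]), array([13.4, 82.6]), np.float64(79.9)]
stand 0.78 [273. 168. 302. 200.] 845 [array([287.8, 183. ]), array([35.3, 26.3]), np.float64(78.7)]
stand 0.74 [348. 173. 366. 176.] 86 [array([355. , 175.1]), array([ 5.4, 16.4]), np.float64(81.9)]
stand 0.74 [428. 218. 459. 249.] 651 [array([443.5, 232.5]), array([27., 29.]), np.float64(90.0)]
clip_seat 0.65 [275. 165. 302. 200.] 849 [array([288.3, 182.
[... 2674 characters left out ...]
4)]
pan 0.52 [232. 208. 235. 222.] 100 [array([234., 214.]), array([12.,  8.]), np.float64(90.0)]
scrap0 0.7 [263. 150. 302. 192.] 626 [array([281.5, 172.4]), array([15.1, 56.9]), np.float64(39.1)]
scrap0 0.58 [220. 268. 243. 285.] 119 [array([229.7, 276.4]), array([ 7.1, 20.5]), np.float64(65.6)]
scrap1 0.7 [263. 150. 302. 192.] 626 [array([281.5, 172.4]), array([15.1, 56.9]), np.float64(39.1)]
scrap1 0.58 [220. 268. 243. 285.] 119 [array([229.7, 276.4]), array([ 7.1, 20.5]), np.float64(65.6)]
scrap2 0.7 [263. 150. 302. 192.] 626 [array([281.5, 172.4]), array([15.1, 56.9]), np.float64(39.1)]
scrap2 0.58 [220. 268. 243. 285.] 119 [array([229.7, 276.4]), array([ 7.1, 20.5]), np.float64(65.6)]
```

View pics/top0.png

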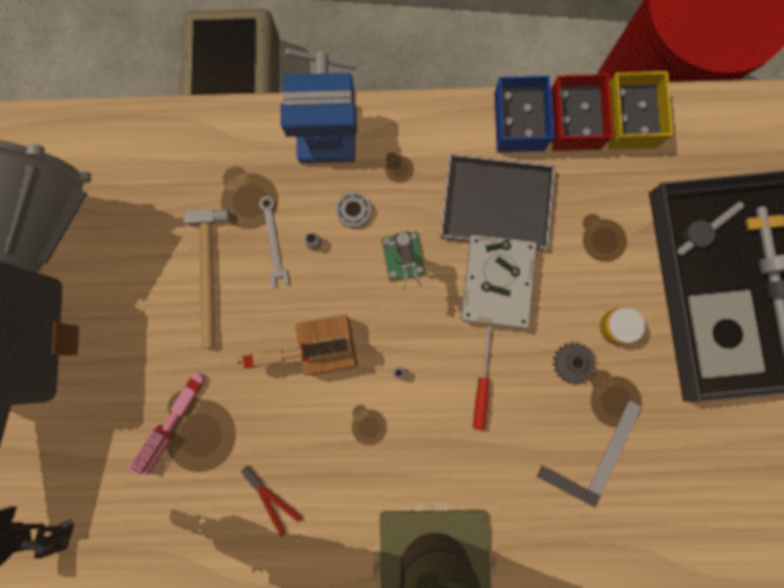

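View pics/scene0.png

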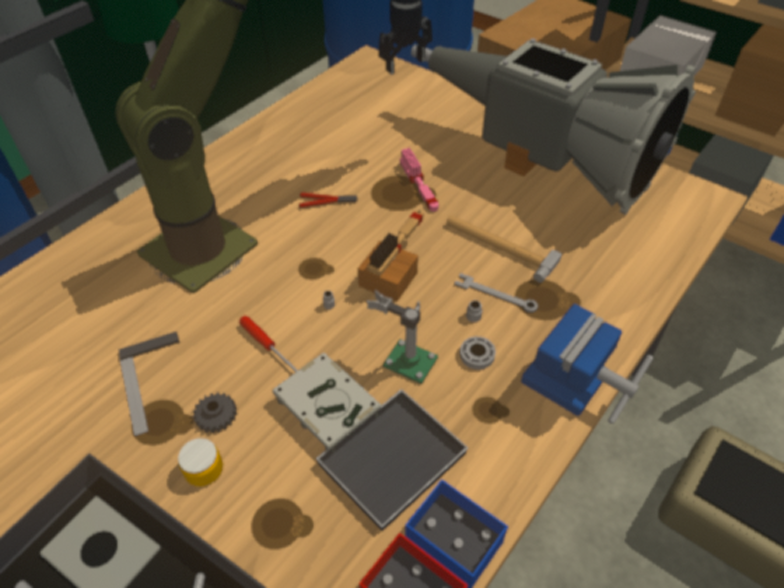

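The top view shows the wooden brush at scaled (247–348, 349–361): red handle end on the left, black bristles on the block, head to the right. The pink look-alike is at (165, 425) and I'll leave it alone. The green-footed stand is at (404, 255), the cover at (500, 281) with three dark bits, and the pan at (498, 200). Next I'll fit box models to the masks.

```bash
cat >> h.py <<'E'
def box(x0,x1,y0,y1,z0,z1): return np.array([[x,y,z] for x in(x0,x1) for y in(y0,y1) for z in(z0,z1)],float)
def rend(p,boxes,pose,z0=0):
    x,y,a=pose; S=4; m=np.zeros((420*S,560*S),np.uint8); Rz=R.from_euler('z',a).as_matrix()
    for b in boxes:
        q=proj(p,b@Rz.T+[x,y,z0]); h=cv2.convexHull(((q+.5)*S).astype(np.float32)).astype(np.int32); cv2.fillConvexPoly(m,h,1)
    return cv2.resize(m.astype(np.float32),(560,420),interpolation=cv2.INTER_AREA)
def fit(views,boxes,x0,z0=0):
    from scipy.optimize import minimize
    def c(v):
        s=0
        for p,m in views:
            r=rend(p,boxes,(v[0],v[1],v[2]/100),z0); s+=np.abs(r-m).sum()/m.sum()
        return s
    best=min((minimize(c,[x0[0]+dx,x0[1],x0[2]*100],method='Nelder-Mead',options=dict(initial_simplex=[[x0[0]+dx,x0[1],x0[2]*100],[x0[0]+25,x0[1],x0[2]*100],[x0[0],x0[1]+25,x0[2]*100],[x0[0],x0[1],x0[2]*100+15]])) for dx in(0,8)),key=lambda r:r.fun)
    v=best.x; return np.array([v[0],v[1],v[2]/100]),best.fun
BR=[box(18,109,-17,17,0,18),box(-18,18,-8,8,1,17),box(-106,-18,-12,12,0,18),box(21,106,-13,13,18,46)]
def at(t,p,near):
    L=[d for d in arm.cut_out(p,t) if d["pixels"].sum()>50]
    def k(d): e=d["extent"]; return abs((e[0]+e[2])/2-near[0])+abs((e[1]+e[3])/2-near[1])
    L=[d for d in L if k(d)<15]
    return L[0]["pixels"] if L else None
E
cat > m1.py <<'E'
from h import *
a=arm.camera("top"); b=arm.camera("scene")
for n,p in(("a",a),("b",b)):
    im=p["image"]; 
mm=lambda t,na,nb:[(p,m) for p,m in((a,at(t,a,na)),(b,at(t,b,nb))) if m is not None]
def green(p,c,r):
    h=cv2.cvtColor(p["image"],cv2.COLOR_RGB2HSV); m=(cv2.inRange(h,(45,80,30),(90,255,255))>0)
    k=np.zeros(m.shape,bool); k[c[1]-r:c[1]+r,c[0]-r:c[0]+r]=1; return cv2.morphologyEx((m&k).astype(np.uint8),cv2.MORPH_CLOSE,np.ones((7,7),np.uint8))
res={}
def go(n,v,bx,x0,z0=0):
    for vv in ([v] if len(v)==1 else [v,v[:1],v[1:]]):
        r,f=fit(vv,bx,x0,z0); print(n,len(vv),r.round(3),round(f,3))
        res.setdefault(n,r)
c=onz(a,(209,252),70); go("brush",mm("brush",(209,252),(282,172)),BR,(c[0],c[1],-1.45),60)
c=onz(a,(233,245),60); go("block",mm("block",(233,245),(276,193)),[box(-50,50,-50,50,0,60)],(c[0],c[1],0.1))
c=onz(a,(356,200),42); go("cover",mm("cover",(356,200),(233,286)),[box(-85,85,-65,65,0,42)],(c[0],c[1],-.1))
c=onz(a,(355,143),10); go("pan",mm("pan",(355,143),(279,325)),[box(-85,85,-105,105,0,24)],(c[0],c[1],-.1))
ga=green(a,(288,183),25); gb=green(b,(293,258),25); print(ga.sum(),gb.sum())
c=onz(a,(288,183),12); go("foot",[(a,ga),(b,gb)],[box(-45,45,-37.5,37.5,0,12)],(c[0],c[1],.1))
f=res["foot"]; print("clip",(f[:2]-60*np.array([np.cos(f[2]),np.sin(f[2])])).round(1))
for t,uv in(("scrap0",(354,205)),("scrap0",(362.7,189.3)),("scrap0",(356,174.6))):
    m=at(t,a,uv)
    if m is not None:
        ys,xs=np.nonzero(m); print("scrap",[onz(a,q,44)[:2].round() for q in cv2.boxPoints(cv2.minAreaRect(np.c_[xs,ys].astype(np.float32)))])
# things near: sockets etc
for u in((313,241),(398,373),(353,210),(488,330),(482,400),(247,361),(270,203),(280,280),(215,345)): print(u,onz(a,(u[0]/1.4,u[1]/1.4),20)[:2].round())
ov=a.copy(); im=a["image"].copy()
for n,bx,z in(("brush",BR,60),("block",[box(-50,50,-50,50,0,60)],0),("cover",[box(-85,85,-65,65,42,42)],0),("pan",[box(-85,85,-105,105,24,24)],0),("foot",[box(-45,45,-37.5,37.5,12,12),box(-62,-58,-2,2,150,150)],0)):
    for q in bx:
        x,y,w=res[n]; P=proj(a,q@R.from_euler('z',w).as_matrix().T+[x,y,z]); 
        res.setdefault("ov",[]).append(P)
big=cv2.resize(im[90:290,155:415],None,fx=3,fy=3,interpolation=cv2.INTER_CUBIC)
for P in res["ov"]:
    cv2.polylines(big,[cv2.convexHull((((P-[155,90])+.5)*3).astype(np.float32)).astype(np.int32)],True,(255,0,255),1)
cv2.imwrite("pics/ov.png",big[...,::-1])
E
python3 m1.py; python3 -c "
from rig import arm;print([x for x in dir(arm) if x[0]!='_']); s=arm.read_state();print(s['position'],s['tool_rot'],s['opening'])"
```

```text
brush 2 [402.459 256.235  -1.417] 0.271
brush 1 [402.564 255.936  -1.424] 0.081
brush 1 [402.296 257.322  -1.42 ] 0.18
block 2 [4.19417e+02 1.97837e+02 1.62000e-01] 1.02
block 1 [4.19717e+02 1.98027e+02 1.57000e-01] 0.51
block 1 [4.16373e+02 2.00237e+02 2.22000e-01] 0.493
cover 2 [ 5.35038e+02 -1.36551e+02 -1.47000e-01] 0.442
cover 1 [ 5.38052e+02 -1.37527e+02 -1.68000e-01] 0.22
cover 1 [ 5.29648e+02 -1.34000e+02 -1.46000e-01] 0.19
pan 2 [ 7.02521e+02 -1.44567e+02 -1.38000e-01] 0.106
pan 1 [ 7.03660e+02 -1.45403e+02 -1.34000e-01] 0.066
pan 1 [ 7.00422e+02 -1.44162e+02 -1.36000e-01] 0.027
194 500
foot 2 [5.94388e+02 4.70110e+01 1.20000e-01] 4.084
foot 1 [5.93236e+02 4.80770e+01 1.31000e-01] 3.493
foot 1 [5.93079e+02 5.03510e+01 1.40000e-01] 0.572
clip [534.8  39.8]
scrap [array([ 573., -128.]), array([ 588., -138.]), array([ 556., -180.]), array([ 541., -170.])]
scrap [array([ 609., -113.]), array([ 614., -158.]), array([ 599., -159.]), array([ 594., -114.])]
(313, 241) [626. 226.]
(398, 373) [362.  61.]
(353, 210) [688. 145.]
(488, 330) [ 441. -115.]
(482, 400) [307. -98.]
(247, 361) [390. 355.]
(270, 203) [707. 313.]
(280, 280) [549. 291.]
(215, 345) [423. 418.]
['Unreachable', 'camera', 'cut_out', 'finish_job', 'read_state', 'search_frame']
[151.46399941 606.39291258 212.19837846] [-1.02694154  1.3150839   1.02701637] 0.9980244436460897
```

View pics/ov.png

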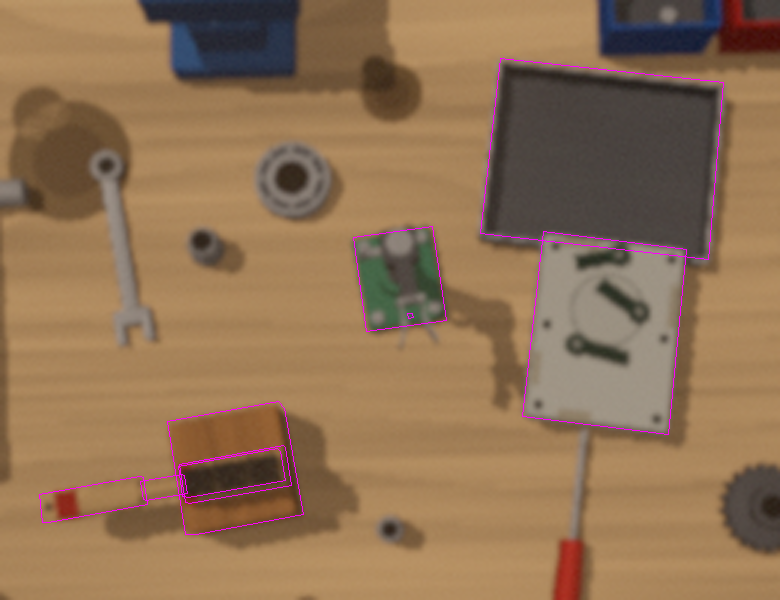

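Every overlay lines up with its object. Brush origin is about (402.5, 256) with yaw -1.42, so the grip is near (395, 305.5, 69). Next is a helper that works out moves.

```bash
cat > mv.py <<'E'
from h import *
def rot(xd,zd):
    x=np.array(xd,float);x/=np.linalg.norm(x);z=np.array(zd,float);z-=x*(z@x);z/=np.linalg.norm(z)
    return np.c_[x,np.cross(z,x),z]
def here():
    s=arm.read_state(); f=open("log.jsonl","a"); f.write(json.dumps([np.array(s["joint_positions"]).tolist(),np.array(s["position"]).tolist(),np.array(s["tool_rot"]).tolist()])+"\n")
    return s,np.array(s["position"]),R.from_rotvec(s["tool_rot"]).as_matrix()
def status():
    s,p,M=here(); print("t",round(s["t"],2),"p",p.round(1),"x",M[:,0].round(3),"z",M[:,2].round(3),"q",np.round(s["joint_positions"],2),"F",np.round(s["force"],1),"op",round(s["opening"],3)); return s,p,M
def to(P,M1=None,p=None,M=None,n=None):
    "rows of n equal steps, straight line + constant turn; prints per-row list"
    if p is None: _,p,M=here()
    P=np.array(P,float); M1=M if M1 is None else M1
    rv=R.from_matrix(M.T@M1).as_rotvec(); d=P-p
    if n is None: n=int(max(np.ceil(np.linalg.norm(d)/35),np.ceil(np.linalg.norm(rv)/.12),1))
    rows=[]; Mc=M.copy()
    for i in range(n):
        sh=Mc.T@d/n/10; rows.append([*sh.round(2),*(rv/n).round(3)]); Mc=Mc@R.from_rotvec(rv/n).as_matrix()
    if np.linalg.norm(rv)<.01: rows=rows[:1]
    print(n,"rows:",json.dumps(rows).replace(" ",""))
    return P,M1
E
python3 - <<'E'
from mv import *
s,p,M=status(); print("y",M[:,1].round(3))
yb=(.989,.150,0)
for z in(yb,(-.989,-.15,0)):
    to((395,305.5,140),rot((0,0,-1),z),p,M)
E
```

```text
t 1.75 p [151.5 606.4 212.2] x [-0.  0. -1.] z [0.242 0.97  0.   ] q [-1.29  0.69 -0.19  1.57  0.16  0.9  -0.22] F [-0.6 -0.2  0.2] op 0.998
y [-0.97   0.242  0.   ]
12 rows: [[0.6,-2.58,-1.94,0.098,0.0,-0.0],[0.6,-2.75,-1.68,0.098,0.0,-0.0],[0.6,-2.91,-1.4,0.098,0.0,-0.0],[0.6,-3.03,-1.11,0.098,0.0,-0.0],[0.6,-3.12,-0.81,0.098,0.0,-0.0],[0.6,-3.19,-0.5,0.098,0.0,-0.0],[0.6,-3.22,-0.19,0.098,0.0,-0.0],[0.6,-3.22,0.13,0.098,0.0,-0.0],[0.6,-3.2,0.44,0.098,0.0,-0.0],[0.6,-3.14,0.75,0.098,0.0,-0.0],[0.6,-3.05,1.06,0.098,0.0,-0.0],[0.6,-2.93,1.35,0.098,0.0,-0.0]]
17 rows: [[0.42,-1.82,-1.37,-0.116,0.0,0.0],[0.42,-1.65,-1.57,-0.116,0.0,0.0],[0.42,-1.46,-1.75,-0.116,0.0,0.0],[0.42,-1.24,-1.91,-0.116,0.0,0.0],[0.42,-1.02,-2.04,-0.116,0.0,0.0],[0.42,-0.77,-2.14,-0.116,0.0,0.0],[0.42,-0.52,-2.22,-0.116,0.0,0.0],[0.42,-0.26,-2.26,-0.116,0.0,0.0],[0.42,-0.0,-2.28,-0.116,0.0,0.0],[0.42,0.26,-2.26,-0.116,0.0,0.0],[0.42,0.52,-2.22,-0.116,0.0,0.0],[0.42,0.77,-2.14,-0.116,0.0,0.0],[0.42,1.02,-2.04,-0.116,0.0,0.0],[0.42,1.24,-1.91,-0.116,0.0,0.0],[0.42,1.46,-1.75,-0.116,0.0,0.0],[0.42,1.65,-1.57,-0.116,0.0,0.0],[0.42,1.82,-1.37,-0.116,0.0,0.0]]
```

>>> arm_command(plan=[[0.6,-2.58,-1.94,0.098,0,0],[0.6,-2.75,-1.68,0.098,0,0],[0.6,-2.91,-1.4,0.098,0,0],[0.6,-3.03,-1.11,0.098,0,0],[0.6,-3.12,-0.81,0.098,0,0],[0.6,-3.19,-0.5,0.098,0,0],[0.6,-3.22,-0.19,0.098,0,0],[0.6,-3.22,0.13,0.098,0,0],[0.6,-3.2,0.44,0.098,0,0],[0.6,-3.14,0.75,0.098,0,0],[0.6,-3.05,1.06,0.098,0,0],[0.6,-2.93,1.35,0.098,0,0],[0,0,0,0,0,0],[0,0,0,0,0,0]], hand=0.2)

```text
t: 2.92
position: [396.3, 303.4, 140.1]
tool_rot: [-0.115, 1.567, 0.114]
force: [0.7, 1.0, -0.3]
opening: 0.603
```

```bash
cat > fk.py <<'E'
from mv import *
from scipy.optimize import least_squares
Rz=lambda a:R.from_euler('z',a).as_matrix(); Ry=lambda a:R.from_euler('y',a).as_matrix()
def fk(q,L,s=(-1,1,-1,1,-1,1,-1)):
    d0,L1,L2,L3=L[:4]; e=L[4] if len(L)>4 else 0
    q=np.array(q)*s
    A=Rz(q[0])@Ry(q[1])@Rz(q[2]); p=np.array([0,0,d0])+A@[0,0,L1]
    A=A@Ry(q[3]); A=A@Rz(q[4]); p=p+A@[0,0,L2]
    A=A@Ry(q[5]); A=A@Rz(q[6]); p=p+A@[0,0,L3]
    return p,A  # flange: z = approach
E
python3 - <<'E'
from fk import *; import itertools
status()
D=[json.loads(l) for l in open("log.jsonl")]; print(len(D))
D=[D[0],D[-1]]
best=[]
for s in itertools.product((1,-1),repeat=4):
    S=(s[0],1,s[1],1,s[2],1,s[3])
    e=[fk(q,[0,0,0,0],S)[1].T@R.from_rotvec(r).as_matrix() for q,p,r in D]  # should be const, with approach
    app=[np.linalg.norm(E[:,0]-[0,0,1]) for E in e]; c=np.linalg.norm(e[0]-e[1])
    best.append((sum(app)+c,S,np.round(app,3),round(c,3)))
for b in sorted(best,key=lambda b:b[0])[:5]: print(b)
E
```

```text
t 2.92 p [396.3 303.4 140.1] x [ 0.    -0.001 -1.   ] z [0.989 0.145 0.   ] q [-0.79  0.64  0.07  2.02 -0.09  0.48 -0.51] F [ 0.7  1.  -0.3] op 0.603
2
(np.float64(1.5851632704965385e-15), (-1, 1, -1, 1, -1, 1, -1), array([0., 0.]), np.float64(0.0))
(np.float64(0.8216759808036901), (-1, 1, -1, 1, -1, 1, 1), array([0., 0.]), np.float64(0.822))
(np.float64(0.9993402370165869), (-1, 1, -1, 1, 1, 1, -1), array([0.246, 0.082]), np.float64(0.672))
(np.float64(1.0567390906483318), (-1, 1, 1, 1, -1, 1, -1), array([0.246, 0.084]), np.float64(0.727))
(np.float64(1.0598811676181827), (-1, 1, 1, 1, 1, 1, -1), array([0.   , 0.002]), np.float64(1.058))
```

```bash
cat >> fk.py <<'E'
E0=np.array([[0,0,0],[0,0,0],[1,0,0]],float)
D=[json.loads(l) for l in open("log.jsonl")]
E0=fk(D[0][0],[0]*4)[1].T@R.from_rotvec(D[0][2]).as_matrix()
LL=least_squares(lambda L:np.concatenate([fk(q,L)[0]-p for q,p,r in D]),[300,350,350,200]).x
lo=np.array([-3.01,-.46,-1.47,.13,-1,.04,-2.66]);hi=np.array([3.01,2.08,1.51,2.56,4.14,2.09,2.66])
def ik(P,M,q0=None,tries=30):
    rng=np.random.default_rng(0); best=None
    def f(q): p,A=fk(q,LL); return np.r_[(p-P)/10,R.from_matrix(M.T@(A@E0)).as_rotvec()*10]
    for i in range(tries):
        st=np.clip(q0,lo+.01,hi-.01) if (q0 is not None and i==0) else rng.uniform(lo,hi)
        r=least_squares(f,st,bounds=(lo,hi),max_nfev=80)
        if r.cost<1e-4:
            m=min((r.x-lo).min(),(hi-r.x).min())
            d=np.abs(r.x-q0).max() if q0 is not None else 0
            if q0 is not None and i==0: return r.x,m,0
            if best is None or m>best[1]: best=(r.x,m,d)
    return best
E
python3 - <<'E'
from fk import *
print(LL, [np.round(fk(q,LL)[0]-p,2) for q,p,r in D])
C=np.array([534,41,200.])
for nm,sgn in(("first",1),("second",-1)):
  for deg in (50,70,90,110,130):
    a=np.radians(deg)*sgn; xd=np.array([np.cos(a),np.sin(a),0])
    for zs in(1,-1):
        M=rot(xd,zs*np.cross(xd,[0,0,1])); P=C+11*xd
        b=ik(P,M); b2=ik(P-[100,0,0],M,b[0],1) if b else None
        print(nm,deg,zs,None if b is None else (b[0].round(2),round(b[1],2)), None if not b2 else round(b2[1],2))
print("down"); to((395,305.5,58))
E
```

```text
[51745.86539344   684.25861729   239.90622339 51926.62341829] [array([-26.68,   2.74, -13.49]), array([ 4.05,  2.12, 13.49])]
first 50 1 None None
first 50 -1 None None
first 70 1 None None
first 70 -1 None None
first 90 1 None None
first 90 -1 None None
first 110 1 None None
first 110 -1 None None
first 130 1 None None
first 130 -1 None None
second 50 1 None None
second 50 -1 None None
second 70 1 None None
second 70 -1 None None
second 90 1 None None
second 90 -1 None None
second 110 1 None None
second 110 -1 None None
second 130 1 None None
second 130 -1 None None
down
3 rows: [[2.74,0.08,-0.03,0.0,0.0,0.0]]
```

>>> arm_command(plan=[[2.73,0.08,-0.03,0,0,0],[2.73,0.08,-0.03,0,0,0],[1.5,0.04,-0.03,0,0,0],[1.2,0,0,0,0,0],[0,0,0,0,0,0],[0,0,0,0,0,0]])

```text
t: 3.42
position: [392.9, 308.4, 58.5]
tool_rot: [-0.119, 1.568, 0.12]
force: [-0.1, -0.1, 0.8]
opening: 0.602
```

```bash
python3 - <<'E'
from mv import *
status(); p=arm.camera("wrist"); save(p,"w1.png",None,1.3); print(p["camera_matrix"],p["T_tool_cam"])
E
```

```text
t 3.42 p [392.9 308.4  58.5] x [-0.001  0.001 -1.   ] z [ 0.988  0.152 -0.001] q [-0.78  0.79  0.04  2.07 -0.1   0.28 -0.5 ] F [-0.1 -0.1  0.8] op 0.602
[[325.1922621    0.         279.40647867]
 [  0.         325.1922621  210.8087903 ]
 [  0.           0.           1.        ]] [[-2.91816195e-04 -3.01340835e-01  9.53516448e-01 -1.61869230e+02]
 [-9.65358868e-04 -9.53515959e-01 -3.01340976e-01  7.65939173e+01]
 [ 9.99999491e-01 -1.00842174e-03 -1.26506480e-05 -1.04113656e+00]
 [ 0.00000000e+00  0.00000000e+00  0.00000000e+00  1.00000000e+00]]
```

View pics/w1.png

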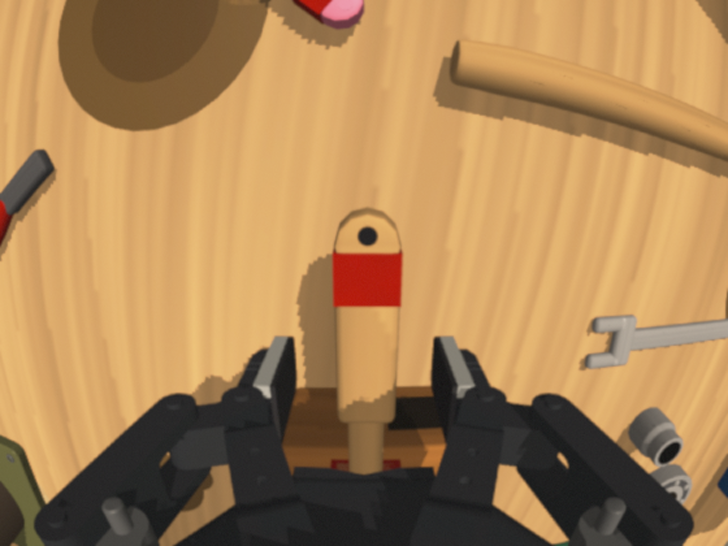

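The wrist view shows the handle centred between the pads at (367, 370), with the neck below it. I'll close on it and lift.

>>> arm_command(plan=[[0,0,0,0,0,0],[0,0,0,0,0,0],[0,0,0,0,0,0],[0,0,0,0,0,0],[0,0,0,0,0,0],[0,0,0,0,0,0],[0,0,0,0,0,0],[-1,0,0,0,0,0],[-2.5,0,0,0,0,0],[-3.5,0,0,0,0,0],[-3.5,0,0,0,0,0],[-3.5,0,0,0,0,0],[-3.5,0,0,0,0,0],[-1.5,0,0,0,0,0],[-1.0,0,0,0,0,0],[0,0,0,0,0,0]], hand=-1, grip_force=100)

```text
t: 4.8
position: [394.8, 307.9, 261.6]
tool_rot: [-0.115, 1.563, 0.12]
force: [-0.9, -0.0, -0.7]
opening: -0.003
```

```bash
python3 -c "
from mv import *
s,p,M=status(); print(M)"
```

```text
t 4.8 p [394.8 307.9 261.6] x [ 0.004  0.004 -1.   ] z [0.989 0.149 0.005] q [-0.83  0.46  0.11  1.88 -0.07  0.8  -0.53] F [-0.9 -0.  -0.7] op -0.003
[[ 0.00401164 -0.14906063  0.98881992]
 [ 0.00379664  0.98882302  0.14904569]
 [-0.99998475  0.00315627  0.00453274]]
```

Opening reads shut, so the grasp was missed. I'll look.

```bash
python3 - <<'E'
from mv import *
p=arm.camera("wrist"); a=arm.camera("top")
im=np.hstack([cv2.resize(p["image"],(440,330)),cv2.resize(a["image"][210:330,120:280],(440,330))]); cv2.imwrite("pics/w2.png",im[...,::-1])
E
```

```text
(no output)
```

View pics/w2.png

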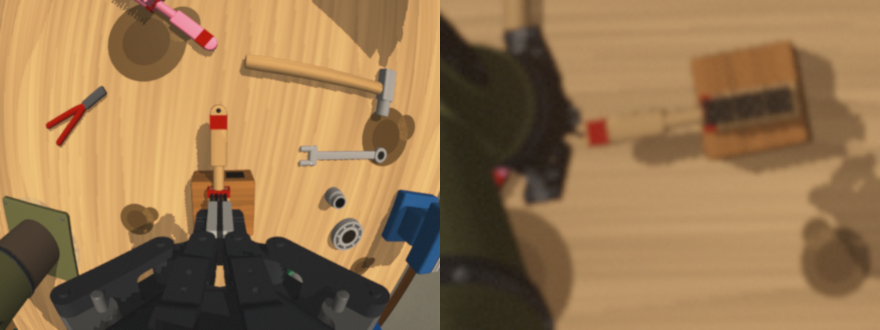

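The brush is undisturbed. Most likely the fingers hadn't finished closing when I lifted. I'll retry and check the opening before lifting.

>>> arm_command(plan=[[2,0,0,0,0,0],[3.5,0,0,0,0,0],[3.5,0,0,0,0,0],[3,0,0,0,0,0],[0,0,0,0,0,0],[0,0,0,0,0,0],[3,0,0,0,0,0],[3,0,0,0,0,0],[1.5,0,0,0,0,0],[0.9,0,0,0,0,0],[0,0,0,0,0,0],[0,0,0,0,0,0]], hand=0.2)

```text
t: 5.9
position: [394.6, 307.7, 55.7]
tool_rot: [-0.117, 1.566, 0.119]
force: [1.0, -0.5, 0.3]
opening: 0.6
```

>>> arm_command(plan=[[0,0,0,0,0,0],[0,0,0,0,0,0],[0,0,0,0,0,0],[0,0,0,0,0,0],[0,0,0,0,0,0],[0,0,0,0,0,0],[0,0,0,0,0,0],[0,0,0,0,0,0],[0,0,0,0,0,0],[0,0,0,0,0,0]], hand=-1, grip_force=100)

```text
t: 6.73
position: [394.0, 307.5, 54.7]
tool_rot: [-0.117, 1.567, 0.118]
force: [1.6, 0.6, 2.7]
opening: 0.219
```

>>> arm_command(plan=[[0,0,0,0,0,0],[0,0,0,0,0,0],[-0.5,0,0,0,0,0],[-0.5,0,0,0,0,0],[-1,0,0,0,0,0],[-1,0,0,0,0,0],[0,0,0,0,0,0]])

```text
t: 7.32
position: [394.5, 307.5, 86.6]
tool_rot: [-0.116, 1.565, 0.119]
force: [0.9, -0.1, -1.6]
opening: 0.222
```

```bash
python3 - <<'E'
from mv import *
status()
p=arm.camera("wrist"); a=arm.camera("scene")
im=np.hstack([cv2.resize(p["image"],(440,330)),cv2.resize(a["image"][120:240,220:380],(440,330))]); cv2.imwrite("pics/w3.png",im[...,::-1])
E
```

```text
t 7.32 p [394.5 307.5  86.6] x [ 0.002  0.002 -1.   ] z [0.989 0.149 0.002] q [-0.79  0.74  0.05  2.06 -0.1   0.34 -0.5 ] F [ 0.9 -0.1 -1.6] op 0.222
```

View pics/w3.png

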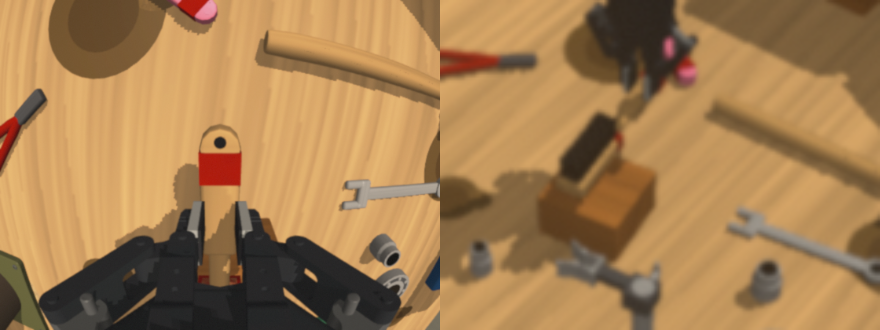

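The brush is held: the handle is between the pads and the head has lifted with it. I'll lift further, begin tilting, and collect data for the kinematics fit.

>>> arm_command(plan=[[-2,0,0,0,0,0],[-3,0,0,0,0,0],[-3,0,0,0,0,0],[-3,0,0,0,0,0],[-3,0,0,0,0,0],[-2,0,0,0,0,0],[0,0,0,0,0,0.1],[0,0,0,0,0,0.1],[0,0,0,0,0,0.1],[0,0,0,0,0,0.1],[0,0,0,0,0,0.1],[0,0,0,0,0,0.1],[0,0,0,0,0,0]])

```text
t: 8.5
position: [397.0, 298.5, 241.5]
tool_rot: [0.365, 1.564, 0.565]
force: [1.1, -2.5, -2.4]
opening: 0.218
```

```bash
cat > fk.py.new <<'E'
E
rm fk.py.new
python3 - <<'E'
# add offset params: shoulder x off a0, elbow offset e (after q3 and back), wrist offset w
s=open('fk.py').read()
i=s.index("def fk"); j=s.index("E0=np.array")
s=s[:i]+'''def fk(q,L,s=(-1,1,-1,1,-1,1,-1)):
    q=np.array(q)*s; L=np.r_[L,np.zeros(12-len(L))]
    A=Rz(q[0]); p=np.array([0,0,L[0]])+A@[L[4],L[5],0]
    A=A@Ry(q[1])@Rz(q[2]); p=p+A@[L[6],0,L[1]]
    A=A@Ry(q[3]); p=p+A@[L[7],0,0]; A=A@Rz(q[4]); p=p+A@[0,0,L[2]]
    A=A@Ry(q[5]); p=p+A@[L[8],0,0]; A=A@Rz(q[6]); p=p+A@[L[9],L[10],L[3]]
    return p,A
'''+s[j:]
s=s.replace("LL=least_squares(lambda L:np.concatenate([fk(q,L)[0]-p for q,p,r in D]),[300,350,350,200]).x",
"PR=np.array([330,350,330,250]+[0]*7); LL=least_squares(lambda L:np.r_[np.concatenate([(fk(q,L)[0]-p)/1. for q,p,r in D]),(L-PR)/np.array([100]*4+[60]*7)*.3],PR).x")
open('fk.py','w').write(s)
E
python3 - <<'E'
from fk import *
status(); print(len(D),LL.round(1))
for q,p,r in D: print(np.round(fk(q,LL)[0]-p,1), R.from_matrix(R.from_rotvec(r).as_matrix().T@fk(q,LL)[1]@E0).magnitude().round(4))
E
```

```text
t 8.5 p [397.  298.5 241.5] x [-0.079  0.552 -0.83 ] z [ 0.991  0.132 -0.006] q [ 0.02  0.55 -0.55  2.13 -0.71  0.44  0.32] F [ 1.1 -2.5 -2.4] op 0.218
6 [302.6 574.4 338.8 310.8 -10.6 -38.6  11.8   7.4 -14.4   6.4 -11.4]Traceback (most recent call last):
  File "<stdin>", line 3, in <module>
AttributeError: 'float' object has no attribute 'round'
```

```bash
python3 - <<'E'
from fk import *
print(len(D),LL.round(1))
for q,p,r in D: print(np.round(fk(q,LL)[0]-p,1), round(float(R.from_matrix(R.from_rotvec(r).as_matrix().T@fk(q,LL)[1]@E0).magnitude()),4))
C=np.array([534,41,200.])
for nm,sgn in(("first",1),("second",-1)):
  for deg in (40,60,80,100,120):
    a=np.radians(deg)*sgn; xd=np.array([np.cos(a),np.sin(a),0])
    for zs in(1,-1):
        M=rot(xd,zs*np.cross(xd,[0,0,1])); P=C+5*xd
        b=ik(P,M); b2=ik(P-[100,0,0],M,b[0],1) if b else None
        print(nm,deg,zs,None if b is None else (b[0].round(2),round(b[1],2)), None if not b2 else round(b2[1],2))
E
```

```text
7 [ 3.507e+02  5.585e+02  3.296e+02  3.518e+02 -3.300e+00 -3.070e+01
  2.090e+01  4.000e-01 -5.900e+00 -2.000e-01 -1.750e+01]
[0. 0. 0.] 0.0
[0.2 0.1 0.2] 0.0
[0.2 0.1 0.2] 0.0
[-0.2 -0.1 -0.1] 0.0
[-0.1 -0.2 -0.2] 0.0
[-0.   0.  -0.1] 0.0
[-0. -0. -0.] 0.0
first 40 1 (array([ 1.04,  1.53, -0.87,  2.49,  4.05,  0.95,  2.6 ]), np.float64(0.06)) None
first 40 -1 (array([ 1.2 ,  1.82, -1.16,  2.43,  3.7 ,  0.6 , -0.11]), np.float64(0.13)) None
first 60 1 (array([ 1.24,  1.69, -1.29,  2.15, -0.79,  0.19,  1.05]), np.float64(0.15)) 0.05
first 60 -1 (array([ 1.22,  1.69, -1.17,  2.12, -0.97,  0.29, -1.84]), np.float64(0.03)) 0.1
first 80 1 (array([ 1.08,  1.51, -1.09,  1.81, -0.47,  0.8 ,  0.7 ]), np.float64(0.38)) None
first 80 -1 (array([ 0.85,  1.33, -0.57,  1.79, -0.95,  1.13, -1.93]), np.float64(0.05)) None
first 100 1 (array([ 0.86,  1.44, -0.93,  1.46, -0.42,  1.32,  0.64]), np.float64(0.54)) None
first 100 -1 (array([ 0.75,  1.39, -0.67,  1.44, -0.6 ,  1.42, -2.29]), np.float64(0.37)) None
first 120 1 (array([ 0.69,  1.55, -1.08,  1.1 , -0.19,  1.73,  0.43]), np.float64(0.36)) None
[... 342 characters left out ...]
.06,  1.66]), np.float64(0.49)) None
second 60 -1 (array([-0.84,  1.23,  0.03,  2.01,  1.27,  1.51, -1.66]), np.float64(0.55)) None
second 80 1 (array([-0.82,  1.19,  0.16,  1.7 ,  0.97,  1.59,  1.86]), np.float64(0.5)) None
second 80 -1 (array([-1.02,  1.32,  0.52,  1.7 ,  0.76,  1.31, -1.11]), np.float64(0.76)) None
second 100 1 (array([-0.87,  1.31,  0.53,  1.38,  0.58,  1.67,  2.26]), np.float64(0.4)) None
second 100 -1 (array([-0.98,  1.45,  0.8 ,  1.36,  0.37,  1.55, -0.71]), np.float64(0.54)) None
second 120 1 (array([-0.78,  1.46,  0.81,  1.04,  0.28,  1.97,  2.52]), np.float64(0.12)) None
second 120 -1 (array([-0.88,  1.7 ,  1.32,  1.02, -0.08,  1.93, -0.3 ]), np.float64(0.16)) 0.34
```

```bash
python3 - <<'E'
from fk import *
a=arm.camera("top")
t=[onz(a,u,150)[:2] for u in((289.0,205.7),(300,203.3))]; print("tips",np.round(t,1),np.linalg.norm(t[0]-t[1]))
u=np.array([.990,.140]); print("clip from tips",(np.mean(t,0)+26*u).round(1))
s,p,M=status()
M1=rot((-.14,.99,0),(.99,.14,0))
P,_=to(p,M1)                      # rotate in place
C=np.array([534.,41,150]); hang=C+14*M1[:,0]+52*M1[:,1]; print("hangTCP",hang.round(1))
pre=hang-85*np.r_[u,0]+[0,0,35]; to(pre,M1,p,M1)
for pt in(p,pre,hang-np.r_[85*u,0],hang):
    b=ik(pt,M1,np.array(s["joint_positions"]),8); print(None if b is None else b[0].round(2))
E
```

```text
tips [[507.9  45.9]
 [513.3  18.9]] 27.51822960477817
clip from tips [536.3  36.1]
t 8.55 p [395.7 301.4 242.2] x [-0.082  0.55  -0.831] z [ 0.99   0.138 -0.006] q [ 0.01  0.55 -0.55  2.13 -0.71  0.45  0.32] F [ 0.6  0.4 -2.5] op 0.218
9 rows: [[0.0,0.0,0.0,-0.001,-0.0,0.109],[0.0,0.0,0.0,-0.001,-0.0,0.109],[0.0,0.0,0.0,-0.001,-0.0,0.109],[0.0,0.0,0.0,-0.001,-0.0,0.109],[0.0,0.0,0.0,-0.001,-0.0,0.109],[0.0,0.0,0.0,-0.001,-0.0,0.109],[0.0,0.0,0.0,-0.001,-0.0,0.109],[0.0,0.0,0.0,-0.001,-0.0,0.109],[0.0,0.0,0.0,-0.001,-0.0,0.109]]
hangTCP [532.   54.9 202. ]
8 rows: [[-3.29,-0.07,0.19,0.0,0.0,0.0]]
[ 0.66  1.48 -1.14  2.17 -0.95  0.44  1.16]
[ 0.83  1.2  -0.59  1.77 -0.71  1.35  1.03]
[ 0.7   1.21 -0.35  1.76 -0.8   1.46  1.21]
[ 0.55  1.22 -0.23  1.54 -0.93  1.62  1.13]
```

```bash
python3 - <<'E'
from fk import *
s,p,M=here()
to((446,45,242),M,p,M)
M1=rot((-.15,.989,0),(.989,.15,0)); to((446,45,242),M1,np.array([446,45,242.]),M)
E
```

```text
8 rows: [[-1.81,-2.71,0.18,0.0,0.0,0.0]]
9 rows: [[0.0,0.0,0.0,-0.001,0.001,0.109],[0.0,0.0,0.0,-0.001,0.001,0.109],[0.0,0.0,0.0,-0.001,0.001,0.109],[0.0,0.0,0.0,-0.001,0.001,0.109],[0.0,0.0,0.0,-0.001,0.001,0.109],[0.0,0.0,0.0,-0.001,0.001,0.109],[0.0,0.0,0.0,-0.001,0.001,0.109],[0.0,0.0,0.0,-0.001,0.001,0.109],[0.0,0.0,0.0,-0.001,0.001,0.109]]
```

>>> arm_command(plan=[[-1.81,-2.71,0.18,0,0,0],[-1.81,-2.71,0.18,0,0,0],[-1.81,-2.71,0.18,0,0,0],[-1.81,-2.71,0.18,0,0,0],[-1.81,-2.71,0.18,0,0,0],[-1.81,-2.71,0.18,0,0,0],[-1.81,-2.71,0.18,0,0,0],[-1.81,-2.71,0.18,0,0,0],[0,0,0,0,0,0.109],[0,0,0,0,0,0.109],[0,0,0,0,0,0.109],[0,0,0,0,0,0.109],[0,0,0,0,0,0.109],[0,0,0,0,0,0.109],[0,0,0,0,0,0.109],[0,0,0,0,0,0.109],[0,0,0,0,0,0.109],[0,0,0,0,0,0]])

```text
t: 10.05
position: [445.7, 52.3, 236.1]
tool_rot: [1.146, 1.33, 1.317]
force: [-0.6, 0.3, -3.3]
opening: 0.215
```

```bash
python3 - <<'E'
from fk import *
s,p,M=status(); print("y",M[:,1].round(3))
a=arm.camera("top"); b=arm.camera("scene"); w=arm.camera("wrist")
C=lambda i,c:cv2.resize(i["image"][c[1]:c[3],c[0]:c[2]],(390,290),interpolation=cv2.INTER_CUBIC)
im=np.vstack([np.hstack([C(a,(250,150,330,210)),C(b,(220,160,330,242))]),np.hstack([C(w,(0,0,560,420)),C(b,(250,190,320,242))])])
cv2.imwrite("pics/v1.png",im[...,::-1])
cv2.imwrite("pics/w_full.png",w["image"][...,::-1])
E
```

```text
t 10.05 p [445.7  52.3 236.1] x [-0.152  0.988  0.004] z [ 0.988  0.152 -0.013] q [ 0.82  1.25 -0.65  1.78 -0.69  1.28  0.98] F [-0.6  0.3 -3.3] op 0.215
y [ 0.014 -0.002  1.   ]
```

View pics/v1.png

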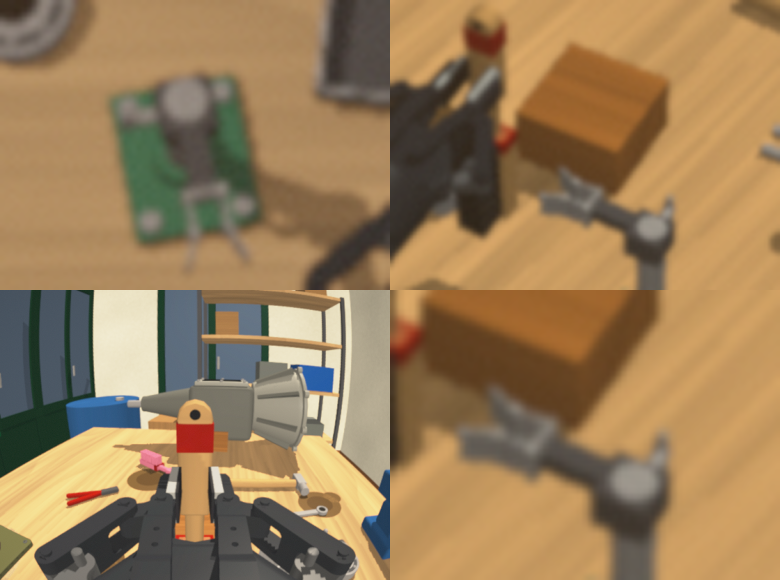

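```bash
python3 - <<'E'
from fk import *
a=arm.camera("top"); b=arm.camera("scene")
t1,t2,c1,c2=[onz(a,u,158)[:2] for u in((287.95,206.3),(300.5,204.2),(289.4,190.3),(296.4,189.3))]; col=onz(a,(287.7,170.3),165)[:2]
mt=(t1+t2)/2; mc=(c1+c2)/2
print(t1,t2,"w",np.linalg.norm(t1-t2),"back",mc,"col",col,"tip-col",np.linalg.norm(mt-col))
d=col-mt; u=d/np.linalg.norm(d); print("yaw col",np.arctan2(*u[::-1]),"yaw tips",np.arctan2(*(mc-mt)[::-1]),"clip",mt+26*u, col-60*u)
# foot refit by green corners top/scene: project candidate clip models in scene
for C in ((534,41),(537,37),(535,39)):
  y=.15; U=np.array([np.cos(y),np.sin(y)]);V=np.array([-U[1],U[0]])
  P=[[*(np.array(C)-26*U+s*14.5*V),z] for s in(1,-1) for z in(139,161)]+[[*(np.array(C)+60*U),165]]
  print(C,"top",proj(a,P).round(1).tolist(),"scene",proj(b,P).round(1).tolist())
# brush pose check: scene colours: brush fit of hanging handle end red
s,p,M=here()
n=p-52*M[:,1]-14*M[:,0]; print("neck est",n.round(1)); e=p+(106-52)*M[:,1]-14*M[:,0]; print("handle end",e.round(1),"in scene",proj(b,[e]).round(1),"neck",proj(b,[n]).round(1),"top",proj(a,[e,n]).round(1))
E
```

```text
[505.3185869   48.57146338] [509.80223192  18.06119968] w 30.83795168193775 back [545.67042666  35.64395209] col [592.87829004  47.29688408] tip-col 86.45574940697908
yaw col 0.16242079195773995 yaw tips 0.061000569694303085 clip [533.21821599  37.52072937] [533.66796715  37.59442752]
(534, 41) top [[286.8, 207.1], [286.8, 205.8], [298.3, 205.1], [298.6, 203.8], [286.6, 170.1]] scene [[267.9, 211.2], [267.7, 205.8], [262.4, 218.3], [262.1, 213.0], [293.4, 220.5]]
(537, 37) top [[288.4, 205.9], [288.4, 204.6], [299.9, 203.9], [300.2, 202.5], [288.2, 168.9]] scene [[267.9, 212.6], [267.6, 207.2], [262.3, 219.8], [262.0, 214.4], [293.4, 222.0]]
(535, 39) top [[287.6, 206.7], [287.6, 205.4], [299.1, 204.7], [299.4, 203.4], [287.4, 169.7]] scene [[267.8, 211.8], [267.5, 206.4], [262.2, 219.0], [261.9, 213.6], [293.2, 221.2]]
neck est [449.4  38.6 193.3]
handle end [449.1  39.  299.3] in scene [[245.4 161.4]] neck [[247.8 190.8]] top [[293.2 223.1]
 [292.8 227.8]]
```

```bash
python3 - <<'E'
from fk import *
w=arm.camera("wrist"); im=w["image"]; K=np.array(w["camera_matrix"]);T=np.array(w["T_tool_cam"])
def wr(u):
    v=(np.array(u)-[K[0,2],K[1,2]])/K[0,0]; th=np.linalg.norm(v); d=np.r_[v/th*np.sin(th),np.cos(th)]; return T[:3,3],T[:3,:3]@d
hsv=cv2.cvtColor(im,cv2.COLOR_RGB2HSV); m=((hsv[...,1]>170)&((hsv[...,0]<6)|(hsv[...,0]>174))&(hsv[...,2]>60)); m[:,:240]=0;m[:,320:]=0;m[300:]=0
ys,xs=np.nonzero(m); print("red",xs.min(),xs.max(),ys.min(),ys.max())
col=im[100:200,280].astype(int); print([ (i+100,col[i].tolist()) for i in range(35,90,4)])
for u in((280,159),(280,ys.min()),(280,ys.max())):
    c,d=wr(u)
    for X in(-23,-5): t=(X-c[0])/d[0]; print(u,X,(c+d*t).round(1))
s,p,M=status()
C=np.array([535.,38,150]); u=np.r_[np.cos(.15),np.sin(.15),0]
M1=rot((-.15,.989,0),(.989,.15,0)); hang=C+14*M1[:,0]+52*M1[:,1]; print(hang)
pre=hang-55*u; to(pre,M1,p,M,6)
E
```

```text
red 253 306 192 234
[(135, [167, 160, 141]), (139, [118, 113, 99]), (143, [118, 114, 100]), (147, [118, 113, 101]), (151, [119, 114, 101]), (155, [118, 114, 102]), (159, [235, 192, 119]), (163, [238, 197, 120]), (167, [215, 164, 102]), (171, [210, 158, 99]), (175, [45, 43, 41]), (179, [42, 42, 42]), (183, [45, 43, 41]), (187, [82, 66, 51])]
(280, 159) -23 [-23.   56.5  -0.6]
(280, 159) -5 [-5.  53.9 -0.6]
(280, np.int64(192)) -23 [-23.   41.8  -0.6]
(280, np.int64(192)) -5 [-5.  37.3 -0.6]
(280, np.int64(234)) -23 [-23.   22.   -0.6]
(280, np.int64(234)) -5 [-5.  14.8 -0.6]
t 10.35 p [447.1  52.4 245.3] x [-0.153  0.988 -0.004] z [0.988 0.153 0.002] q [ 0.83  1.23 -0.66  1.78 -0.69  1.28  0.98] F [ 0.6  0.6 -2.5] op 0.215
[532.90065175  51.84170282 202.        ]
6 rows: [[-0.22,-0.72,0.49,0.0,-0.0,0.001]]
```

Handle end sits at tool y of about 54–56, so the TCP is about 51 mm from the neck, as assumed. Moving to the pre-insert pose.

>>> arm_command(plan=[[-0.22,-0.72,0.49,0,0,0],[-0.22,-0.72,0.49,0,0,0],[-0.22,-0.72,0.49,0,0,0],[-0.22,-0.72,0.49,0,0,0],[-0.22,-0.72,0.49,0,0,0],[-0.22,-0.72,0.49,0,0,0],[0,0,0,0,0,0],[0,0,0,0,0,0],[0,0,0,0,0,0]])

```text
t: 11.1
position: [477.7, 43.2, 200.7]
tool_rot: [1.136, 1.319, 1.321]
force: [-0.4, -0.2, -1.9]
opening: 0.221
```

```bash
python3 - <<'E'
from fk import *
s,p,M=status()
C=np.array([535.,38,150]);M1=rot((-.15,.989,0),(.989,.15,0)); hang=C+14*M1[:,0]+52*M1[:,1]; to(hang,M1,p,M,8); print((M.T@(hang-p)).round(1))
a=arm.camera("top"); b=arm.camera("scene")
C=lambda i,c:cv2.resize(i["image"][c[1]:c[3],c[0]:c[2]],(390,290),interpolation=cv2.INTER_CUBIC)
cv2.imwrite("pics/v2.png",np.hstack([C(a,(250,160,330,220)),C(b,(220,160,310,227))])[...,::-1])
E
```

```text
t 11.1 p [477.7  43.2 200.7] x [-0.15   0.989  0.002] z [ 0.989  0.15  -0.001] q [ 0.79  1.31 -0.64  1.66 -0.66  1.32  0.97] F [-0.4 -0.2 -1.9] op 0.221
8 rows: [[0.0,0.02,0.7,-0.0,-0.0,-0.0]]
[ 0.2  1.4 55.9]
```

View pics/v2.png

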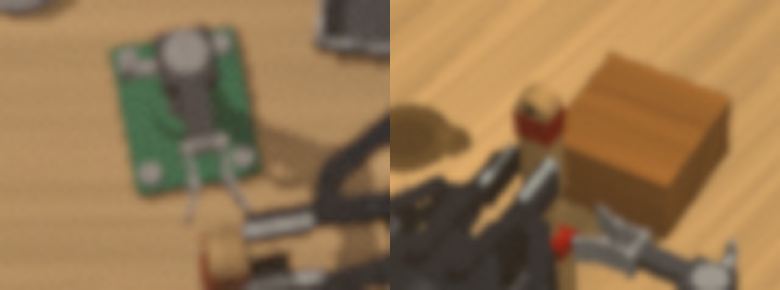

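The neck looks centred on the clip mouth, with the handle at (222, 240) and the leaf tips at (188–247, 217). Pushing in.

>>> arm_command(plan=[[0,0.02,0.6,0,0,0],[0,0.02,0.6,0,0,0],[0,0.02,0.6,0,0,0],[0,0.02,0.6,0,0,0],[0,0.02,0.6,0,0,0],[0,0.02,0.6,0,0,0],[0,0,0.6,0,0,0],[0,0,0.6,0,0,0],[0,0,0.4,0,0,0],[0,0,0.4,0,0,0],[0,0,0,0,0,0],[0,0,0,0,0,0]])

```text
t: 12.2
position: [534.2, 51.2, 201.1]
tool_rot: [1.135, 1.318, 1.318]
force: [0.9, -3.3, -3.2]
opening: 0.213
```

```bash
python3 -c "
from mv import *
s,p,M=status(); print('neck',(p-51*M[:,1]-14*M[:,0]).round(1))"
```

```text
t 12.2 p [534.2  51.2 201.1] x [-0.148  0.989  0.   ] z [ 0.989  0.148 -0.   ] q [ 0.73  1.33 -0.65  1.51 -0.69  1.37  0.89] F [ 0.9 -3.3 -3.2] op 0.213
neck [536.2  37.3 150.1]
```

>>> arm_command(plan=[[0,0,0.25,0,0,0],[0,0,0.25,0,0,0],[0,0,0,0,0,0],[0,0,0,0,0,0]])

```text
t: 12.53
position: [536.7, 51.9, 201.3]
tool_rot: [1.136, 1.323, 1.321]
force: [-3.7, -5.0, -1.8]
opening: 0.219
```

```bash
python3 - <<'E'
from fk import *
s,p,M=status()
a=arm.camera("top"); b=arm.camera("scene"); w=arm.camera("wrist")
C=lambda i,c:cv2.resize(i["image"][c[1]:c[3],c[0]:c[2]],(390,290),interpolation=cv2.INTER_CUBIC)
cv2.imwrite("pics/v3.png",np.vstack([np.hstack([C(a,(250,160,330,220)),C(b,(230,165,320,232))]),np.hstack([C(w,(0,0,560,420)),C(w,(180,200,380,350))])])[...,::-1])
E
```

```text
t 12.53 p [536.7  51.9 201.3] x [-0.153  0.988  0.002] z [ 0.988  0.153 -0.003] q [ 0.72  1.34 -0.65  1.5  -0.69  1.38  0.88] F [-3.7 -5.  -1.8] op 0.219
```

View pics/v3.png

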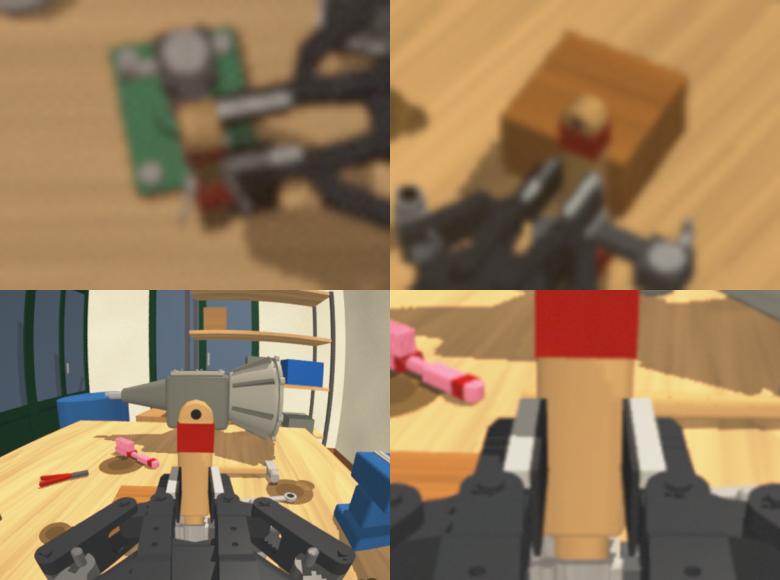

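The neck looks to be inside the clip: the leaves are visible around it at the bottom of the wrist view (195, 530). I'll push a little more to seat it and ease the sideways load.

>>> arm_command(plan=[[-0.15,0,0.2,0,0,0],[0,0,0.2,0,0,0],[0,0,0,0,0,0],[0,0,0,0,0,0]])

```text
t: 13.02
position: [537.6, 51.4, 201.4]
tool_rot: [1.136, 1.329, 1.326]
force: [-9.5, -4.8, -0.8]
opening: 0.218
```

```bash
python3 -c "
from mv import *
status()"
```

```text
t 13.02 p [537.6  51.4 201.4] x [-0.159  0.987  0.004] z [ 0.987  0.159 -0.006] q [ 0.72  1.34 -0.64  1.49 -0.68  1.39  0.87] F [-9.5 -4.8 -0.8] op 0.218
```

Force rose to 9.5 N for 1 mm of travel, so the neck is against the back. Opening the fingers.

>>> arm_command(plan=[[0,0,-0.2,0,0,0],[0,0,0,0,0,0],[0,0,0,0,0,0],[0,0,0,0,0,0],[0,0,0,0,0,0],[0,0,0,0,0,0],[0,0,0,0,0,0],[0,0,0,0,0,0],[0,0,0,0,0,0],[0,0,0,0,0,0]], hand=0.2)

```text
t: 13.85
position: [540.5, 51.0, 201.6]
tool_rot: [1.136, 1.319, 1.32]
force: [0.3, -0.6, -1.1]
opening: 0.602
```

>>> arm_command(plan=[[-1,0,0,0,0,0],[-2,0,0,0,0,0],[-3,0,0,0,0,0],[-3,0,0,0,0,0],[-3,0,0,0,0,0],[0,0,0,0,0,0],[0,0,0,0,0,0]])

```text
t: 14.43
position: [559.0, -70.0, 200.5]
tool_rot: [1.136, 1.317, 1.315]
force: [0.0, 0.2, 0.3]
opening: 0.603
```

```bash
cat > hangfit.py <<'E'
from fk import *
def hangfit(pose0):
    "fit hanging brush (vertical, head down): x,y of neck, spin angle; from masks"
    a=arm.camera("top"); b=arm.camera("scene"); out=[]
    F=R.from_matrix(np.c_[[0,0,-1],[0,1,0],[1,0,0]]).as_matrix() # brush x->-z, z->+x at spin 0
    bx=[(q-[0,0,9])@F.T+[0,0,150] for q in BR]
    v=[]
    for p in(a,b):
        c=proj(p,[[pose0[0],pose0[1],190]])[0]; m=at("brush",p,c)
        print(c.round(),None if m is None else m.sum())
        if m is not None: v.append((p,m))
    return fit(v,bx,pose0) if v else None
E
python3 - <<'E'
from hangfit import *
status(); print(hangfit((538.5,37.6,-1.42)))
w=arm.camera("wrist"); a=arm.camera("top"); b=arm.camera("scene")
C=lambda i,c:cv2.resize(i["image"][c[1]:c[3],c[0]:c[2]],(390,290),interpolation=cv2.INTER_CUBIC)
cv2.imwrite("pics/v4.png",np.vstack([np.hstack([C(a,(250,160,330,220)),C(b,(230,165,320,232))]),np.hstack([C(w,(0,0,560,420)),C(w,(180,200,380,350))])])[...,::-1])
E
```

```text
t 14.43 p [559.  -70.  200.5] x [-0.146  0.989 -0.001] z [ 0.989  0.146 -0.001] q [ 0.79  1.38 -0.59  1.21 -0.62  1.66  0.77] F [0.  0.2 0.3] op 0.603
[292. 190.] 399
[274. 207.] 644
(array([536.45924293,  36.18697255,  -1.39883678]), np.float64(0.44967547945951836))
```

View pics/v4.png

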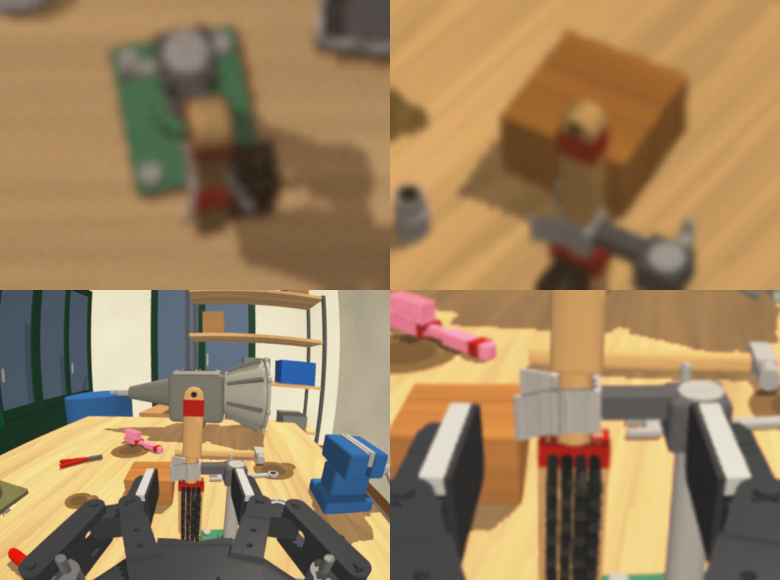

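The brush hangs upright in the clip, handle up, with the bristles to the right at (185, 500). Step 1 is done. Next is the route to the opposite side, rotating over the top.

```bash
python3 - <<'E'
from fk import *
s,p,M=status(); print(len(D),LL.round(1))
res=[np.linalg.norm(fk(q,LL)[0]-pp) for q,pp,r in D]; print("maxres",max(res))
u=np.array([.989,.15,0]); v=np.array([-.15,.989,0]); up=np.array([0,0,1.])
N=np.array([538.5,37.3,150]); q=np.array(s["joint_positions"])
Md=rot(-up,u); M2=rot(-v,u)
G=N-9*v+51*up
W=[("up",p+150*up,M),("tiltdown",p+150*up,Md),("overdown",G+130*v+150*up,Md),("tilt2",G+130*v+150*up,M2),("low",G+130*v,M2),("G",G,M2)]
pp,MM=p,M
for n,P,m in W:
    b=ik(P,m,q,8); print(n,P.round(1),None if b is None else (b[0].round(2),round(b[1],2)))
    if b: q=b[0]
    to(P,m,pp,MM); pp,MM=P,m
E
```

```text
t 14.78 p [558.2 -66.8 201.8] x [-0.151  0.988  0.002] z [ 0.988  0.151 -0.001] q [ 0.79  1.38 -0.6   1.21 -0.62  1.66  0.77] F [ 0.5  0.3 -0.2] op 0.598
18 [352.4 548.1 336.9 344.3   9.  -36.   18.6  -5.2   4.6   3.6 -13.7]
maxres 4.403411976093384
up [558.2 -66.8 351.8] (array([ 0.83,  1.19, -0.71,  1.25, -0.68,  1.7 ,  0.59]), np.float64(0.32))
5 rows: [[0.01,3.0,-0.0,0.0,0.0,0.0]]
tiltdown [558.2 -66.8 351.8] (array([-0.12,  0.44,  0.24,  1.6 , -0.12,  1.11,  0.3 ]), np.float64(0.88))
14 rows: [[0.0,0.0,0.0,0.0,-0.0,-0.112],[0.0,0.0,0.0,0.0,-0.0,-0.112],[0.0,0.0,0.0,0.0,-0.0,-0.112],[0.0,0.0,0.0,0.0,-0.0,-0.112],[0.0,0.0,0.0,0.0,-0.0,-0.112],[0.0,0.0,0.0,0.0,-0.0,-0.112],[0.0,0.0,0.0,0.0,-0.0,-0.112],[0.0,0.0,0.0,0.0,-0.0,-0.112],[0.0,0.0,0.0,0.0,-0.0,-0.112],[0.0,0.0,0.0,0.0,-0.0,-0.112],[0.0,0.0,0.0,0.0,-0.0,-0.112],[0.0,0.0,0.0,0.0,-0.0,-0.112],[0.0,0.0,0.0,0.0,-0.0,-0.112],[0.0,0.0,0.0,0.0,-0.0,-0.112]]
overdown [520.4 157.  351. ] (array([-0.63,  0.43,  0.4 ,  1.65, -0.18,  1.1 , -0.04]), np.float64(0.82))
7 rows: [[0.01,3.24,-0.06,0.0,0.0,0.0]]
tilt2 [520.4 157.  351. ] (array([-1.22,  1.17,  0.75,  1.54,  0.62,  1.52, -0.72]), np.float64(0.57))
14 rows: [[0.0,0.0,0.0,-0.0,0.0,-0.112],[0.0,0.0,0.0,-0.0,0.0,-0.112],[0.0,0.0,0.0,-0.0,0.0,-0.112],[0.0,0.0,0.0,-0.0,0.0,-0.112],[0.0,0.0,0.0,-0.0,0.0,-0.112],[0.0,0.0,0.0,-0.0,0.0,-0.112],[0.0,0.0,0.0,-0.0,0.0,-0.112],[0.0,0.0,0.0,-0.0,0.0,-0.112],[0.0,0.0,0.0,-0.0,0.0,-0.112],[0.0,0.0,0.0,-0.0,0.0,-0.112],[0.0,0.0,0.0,-0.0,0.0,-0.112],[0.0,0.0,0.0,-0.0,0.0,-0.112],[0.0,0.0,0.0,-0.0,0.0,-0.112],[0.0,0.0,0.0,-0.0,0.0,-0.112]]
low [520.4 157.  201. ] (array([-1.14,  1.36,  0.56,  1.45,  0.59,  1.52, -0.92]), np.float64(0.57))
5 rows: [[0.0,3.0,0.0,0.0,0.0,0.0]]
G [539.8  28.4 201. ] (array([-1.07,  1.37,  0.67,  1.71,  0.66,  1.21, -1.  ]), np.float64(0.71))
4 rows: [[3.25,0.0,0.0,0.0,0.0,0.0]]
```

>>> arm_command(plan=[[0,3,0,0,0,0],[0,3,0,0,0,0],[0,3,0,0,0,0],[0,3,0,0,0,0],[0,3,0,0,0,0],[0,0,0,0,0,-0.112],[0,0,0,0,0,-0.112],[0,0,0,0,0,-0.112],[0,0,0,0,0,-0.112],[0,0,0,0,0,-0.112],[0,0,0,0,0,-0.112],[0,0,0,0,0,-0.112],[0,0,0,0,0,-0.112],[0,0,0,0,0,-0.112],[0,0,0,0,0,-0.112],[0,0,0,0,0,-0.112],[0,0,0,0,0,-0.112],[0,0,0,0,0,-0.112],[0,0,0,0,0,-0.112]])

```text
t: 16.37
position: [558.5, -67.2, 352.7]
tool_rot: [-0.119, 1.566, 0.118]
force: [-0.7, 0.9, -0.8]
opening: 0.602
```

>>> arm_command(plan=[[0,3.2,0,0,0,0],[0,3.2,0,0,0,0],[0,3.2,0,0,0,0],[0,3.2,0,0,0,0],[0,3.2,0,0,0,0],[0,3.2,0,0,0,0],[0,3.2,0,0,0,0],[0,0,0,0,0,0]])

```text
t: 17.03
position: [521.8, 163.2, 352.6]
tool_rot: [-0.12, 1.569, 0.137]
force: [-1.0, 0.5, 0.6]
opening: 0.601
```

```bash
python3 - <<'E'
from fk import *
s,p,M=status()
u=np.array([.989,.15,0]); v=np.array([-.15,.989,0]); up=np.array([0,0,1.])
N=np.array([538.5,37.3,150]); M2=rot(-v,u); G=N-9*v+51*up
to(G+130*v+150*up,M2,p,M)
E
```

```text
t 17.03 p [521.8 163.2 352.6] x [-0.003  0.01  -1.   ] z [ 0.987  0.163 -0.002] q [-0.21  0.44 -0.28  1.59  0.12  1.13 -0.34] F [-1.   0.5  0.6] op 0.601
14 rows: [[0.01,-0.04,-0.02,0.001,0.001,-0.113],[0.02,-0.04,-0.02,0.001,0.001,-0.113],[0.02,-0.04,-0.02,0.001,0.001,-0.113],[0.02,-0.04,-0.02,0.001,0.001,-0.113],[0.03,-0.03,-0.02,0.001,0.001,-0.113],[0.03,-0.03,-0.02,0.001,0.001,-0.113],[0.04,-0.03,-0.02,0.001,0.001,-0.113],[0.04,-0.02,-0.02,0.001,0.001,-0.113],[0.04,-0.02,-0.02,0.001,0.001,-0.113],[0.04,-0.01,-0.02,0.001,0.001,-0.113],[0.04,-0.01,-0.02,0.001,0.001,-0.113],[0.04,-0.0,-0.02,0.001,0.001,-0.113],[0.04,0.0,-0.02,0.001,0.001,-0.113],[0.04,0.01,-0.02,0.001,0.001,-0.113]]
```

>>> arm_command(plan=[[0,0,0,0,0,-0.113],[0,0,0,0,0,-0.113],[0,0,0,0,0,-0.113],[0,0,0,0,0,-0.113],[0,0,0,0,0,-0.113],[0,0,0,0,0,-0.113],[0,0,0,0,0,-0.113],[0,0,0,0,0,-0.113],[0,0,0,0,0,-0.113],[0,0,0,0,0,-0.113],[0,0,0,0,0,-0.113],[0,0,0,0,0,-0.113],[0,0,0,0,0,-0.113],[0,0,0,0,0,-0.113],[0,0,0,0,0,0]])

```text
t: 18.28
position: [523.4, 154.7, 346.7]
tool_rot: [-1.298, 1.096, -1.101]
force: [-1.3, 0.3, -2.2]
opening: 0.6
```

```bash
python3 - <<'E'
from fk import *
s,p,M=status()
u=np.array([.989,.15,0]); v=np.array([-.15,.989,0]); up=np.array([0,0,1.])
N=np.array([538.5,37.3,150]); M2=rot(-v,u); G=N-9*v+51*up
print(R.from_matrix(M.T@M2).as_rotvec().round(3))
to(G+110*v,M2,p,M)
E
```

```text
t 18.28 p [523.4 154.7 346.7] x [ 0.153 -0.988  0.015] z [ 0.988  0.153 -0.013] q [-0.96  1.06  0.15  1.49  0.89  1.88 -1.02] F [-1.3  0.3 -2.2] op 0.6
[0.013 0.003 0.015]
5 rows: [[0.3,2.92,-0.02,0.003,0.001,0.003],[0.31,2.92,-0.03,0.003,0.001,0.003],[0.32,2.92,-0.03,0.003,0.001,0.003],[0.33,2.92,-0.04,0.003,0.001,0.003],[0.34,2.92,-0.05,0.003,0.001,0.003]]
```

>>> arm_command(plan=[[0.3,2.92,0,0,0,0],[0.3,2.92,0,0,0,0],[0.3,2.92,0,0,0,0],[0.3,2.92,0,0,0,0],[0.3,2.92,0,0,0,0],[0,0,0,0,0,0],[0,0,0,0,0,0],[0,0,0,0,0,0]])

```text
t: 18.95
position: [527.8, 138.2, 208.7]
tool_rot: [-1.278, 1.094, -1.103]
force: [0.3, 0.1, 0.5]
opening: 0.601
```

```bash
python3 - <<'E'
from fk import *
s,p,M=status()
u=np.array([.989,.15,0]); v=np.array([-.15,.989,0]); up=np.array([0,0,1.])
N=np.array([538.5,37.3,150]); M2=rot(-v,u); G=N-9*v+51*up
print(R.from_matrix(M.T@M2).as_rotvec().round(3), (M.T@(G-p)).round(1))
w=arm.camera("wrist"); cv2.imwrite("pics/v5.png",w["image"][...,::-1])
hsv=cv2.cvtColor(w["image"],cv2.COLOR_RGB2HSV); m=((hsv[...,1]>170)&((hsv[...,0]<6)|(hsv[...,0]>174))&(hsv[...,2]>60)).astype(np.uint8)
n,l,st,c=cv2.connectedComponentsWithStats(m)
for i in range(1,n):
    if st[i,4]>60: print(st[i],c[i].round(1))
# predicted red band pixel: brush x about -95..-75 => at N+up*85
K=np.array(w["camera_matrix"]);T=np.array(w["T_tool_cam"])
def wp(P):
    t=M.T@(np.array(P)-p); c=T[:3,:3].T@(t-T[:3,3]); th=np.arctan2(np.hypot(c[0],c[1]),c[2]); return np.array([K[0,2],K[1,2]])+K[0,0]*th*c[:2]/np.hypot(*c[:2])
print("pred",[wp(N+9*v+up*h).round(1).tolist() for h in(-10,70,80,90,105)])
E
```

```text
t 18.95 p [527.8 138.2 208.7] x [ 0.149 -0.989  0.005] z [0.989 0.149 0.002] q [-0.93  1.27  0.13  1.46  0.84  1.77 -1.18] F [0.3 0.1 0.5] op 0.601
[-0.002 -0.     0.005] [110.3   8.2  -4.5]
[  37   20   73   28 1261] [72.6 33.8]
[375  55  63  35 776] [391.7  73. ]
[309  86  11  21 209] [314.2  96.9]
[ 93  90  11  28 253] [ 97.8 103.9]
[250  96  43  15 562] [270.6 103.1]
[262 222  28  21 549] [276.1 232.3]
pred [[275.0, 121.0], [275.5, 219.3], [275.6, 230.6], [275.7, 241.6], [275.8, 257.5]]
```

View pics/v5.png

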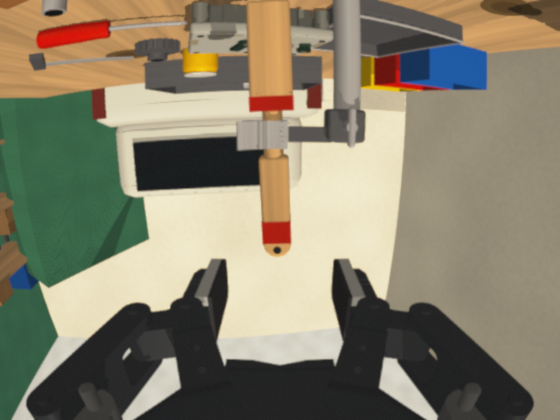

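The wrist view is upside down. It shows the back of the hanging brush, handle end at (277, 256), within 2 px of prediction, and the jaws are open towards it. Approaching.

>>> arm_command(plan=[[0,0.4,-0.2,0,0,0],[0,0.4,-0.23,0,0,0],[2,0,0,0,0,0],[2,0,0,0,0,0],[2,0,0,0,0,0],[2,0,0,0,0,0],[2,0,0,0,0,0],[1,0,0,0,0,0],[0,0,0,0,0,0],[0,0,0,0,0,0],[0,0,0,0,0,0]])

```text
t: 19.92
position: [539.6, 29.9, 198.7]
tool_rot: [-1.281, 1.094, -1.1]
force: [-0.9, 0.3, -0.1]
opening: 0.601
```

```bash
python3 - <<'E'
from fk import *
s,p,M=status()
v=np.array([-.15,.989,0]); N=np.array([538.5,37.3,150]); print((M.T@(N-9*v+[0,0,51]-p)).round(1))
E
```

```text
t 19.92 p [539.6  29.9 198.7] x [ 0.151 -0.988  0.005] z [ 0.988  0.151 -0.001] q [-0.82  1.25  0.16  1.67  0.94  1.59 -1.3 ] F [-0.9  0.3 -0.1] op 0.601
[ 1.6 -2.3  0. ]
```

Well placed. Closing.

>>> arm_command(plan=[[0,0,0,0,0,0],[0,0,0,0,0,0],[0,0,0,0,0,0],[0,0,0,0,0,0],[0,0,0,0,0,0],[0,0,0,0,0,0],[0,0,0,0,0,0],[0,0,0,0,0,0],[0,0,0,0,0,0],[0,0,0,0,0,0],[0,0,0,0,0,0],[0,0,0,0,0,0]], hand=-1, grip_force=110)

```text
t: 20.92
position: [539.5, 28.4, 199.3]
tool_rot: [-1.282, 1.094, -1.103]
force: [0.4, 0.5, 0.9]
opening: -0.001
```

```bash
python3 -c "
from mv import *
status()"
```

```text
t 20.92 p [539.5  28.4 199.3] x [ 0.15  -0.989  0.007] z [ 0.989  0.15  -0.001] q [-0.82  1.25  0.16  1.67  0.94  1.59 -1.3 ] F [0.4 0.5 0.9] op -0.001
```

Shut again without gripping. I'll check numerically where the brush is now.

```bash
python3 - <<'E'
from hangfit import *
s,p,M=here()
w=arm.camera("wrist"); save(w,"v6.png")
hsv=cv2.cvtColor(w["image"],cv2.COLOR_RGB2HSV); m=((hsv[...,1]>170)&((hsv[...,0]<6)|(hsv[...,0]>174))&(hsv[...,2]>60)).astype(np.uint8)
n,l,st,c=cv2.connectedComponentsWithStats(m)
for i in range(1,n):
    if st[i,4]>60: print(st[i],c[i].round(1))
K=np.array(w["camera_matrix"]);T=np.array(w["T_tool_cam"])
def wp(P):
    t=M.T@(np.array(P)-p); c=T[:3,:3].T@(t-T[:3,3]); th=np.arctan2(np.hypot(c[0],c[1]),c[2]); return np.array([K[0,2],K[1,2]])+K[0,0]*th*c[:2]/np.hypot(*c[:2])
v=np.array([-.15,.989,0]); N=np.array([538.5,37.3,150]); up=np.array([0,0,1.])
print("pred",[wp(N+9*v+up*h).round(1).tolist() for h in(-18,70,80,90,105)])
E
```

```text
[   0    5   63   36 1419] [29.6 21.7]
[426  83  46  10 170] [443.5  89.2]
[ 238   88   85   45 2095] [279.  117.5]
[ 84  90  12  30 292] [ 89.1 104.5]
pred [[283.0, 133.1], [282.3, 305.5], [282.2, 320.4], [282.1, 334.3], [282.0, 353.5]]
```

View pics/v6.png

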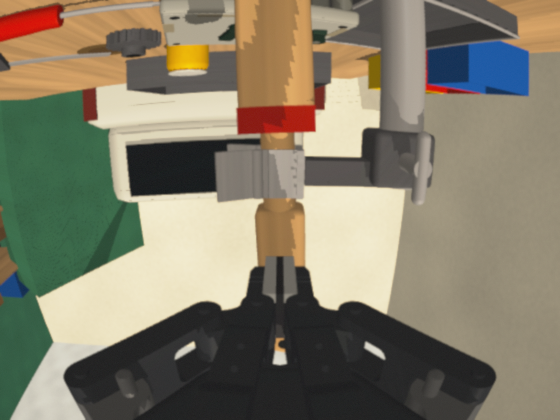

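The picture shows the shut fingers ending just short of the handle back: tip at row 257, handle beyond it, brush still seated. Pad tips also appear about 25–30 mm farther back than the nominal fingertip, which explains the first miss too. I'll reopen, go 22 mm deeper and close.

>>> arm_command(plan=[[0,0,0,0,0,0],[0,0,0,0,0,0],[0,0,0,0,0,0],[0,0,0,0,0,0],[0,0,0,0,0,0],[0,0,0,0,0,0],[0,0,0,0,0,0],[0,0,0,0,0,0],[0.7,-0.1,0,0,0,0],[0.7,0,0,0,0,0],[0.8,0,0,0,0,0],[0,0,0,0,0,0],[0,0,0,0,0,0]], hand=0.2)

```text
t: 22.05
position: [542.7, 5.6, 200.8]
tool_rot: [-1.282, 1.095, -1.104]
force: [0.3, -0.1, 0.3]
opening: 0.601
```

>>> arm_command(plan=[[0,0,0,0,0,0],[0,0,0,0,0,0],[0,0,0,0,0,0],[0,0,0,0,0,0],[0,0,0,0,0,0],[0,0,0,0,0,0],[0,0,0,0,0,0],[0,0,0,0,0,0],[0,0,0,0,0,0],[0,0,0,0,0,0]], hand=-1, grip_force=110)

```text
t: 22.88
position: [542.9, 6.9, 200.1]
tool_rot: [-1.282, 1.094, -1.102]
force: [-0.1, 2.7, -0.2]
opening: 0.254
```

```bash
python3 - <<'E'
from mv import *
status(); w=arm.camera("wrist")
hsv=cv2.cvtColor(w["image"],cv2.COLOR_RGB2HSV); m=((hsv[...,1]>170)&((hsv[...,0]<6)|(hsv[...,0]>174))&(hsv[...,2]>60)).astype(np.uint8)
n,l,st,c=cv2.connectedComponentsWithStats(m)
for i in range(1,n):
    if st[i,4]>60: print(st[i],c[i].round(1))
E
```

```text
t 22.88 p [542.9   6.9 200.1] x [ 0.151 -0.989  0.006] z [ 0.989  0.151 -0.001] q [-0.8   1.24  0.17  1.71  0.96  1.56 -1.32] F [-0.1  2.7 -0.2] op 0.254
[   0    0   50   34 1161] [23.  15.5]
[447  86  35   7 108] [458.6  89.8]
[ 81  89  13  31 307] [ 87.  104.7]
[ 232  102   92   32 2725] [277.  117.7]
[ 255  330   51   32 1364] [279.9 345.3]
```

Gripped: opening is 0.254 for the 24 mm handle. Pulling level out of the clip, then lifting.

>>> arm_command(plan=[[0,0,-0.4,0,0,0],[0,0,-0.5,0,0,0],[0,0,-0.5,0,0,0],[0,0,-0.6,0,0,0],[0,0,-0.8,0,0,0],[0,0,-1.0,0,0,0],[0,0,-1.5,0,0,0],[0,0,-1.7,0,0,0],[0,0,-1,0,0,0],[0,0,0,0,0,0],[0,0,0,0,0,0]])

```text
t: 23.85
position: [463.8, -5.3, 200.6]
tool_rot: [-1.283, 1.094, -1.102]
force: [0.6, 0.2, -1.5]
opening: 0.255
```

```bash
python3 - <<'E'
from fk import *
s,p,M=status(); q=np.array(s["joint_positions"])
w=arm.camera("wrist")
hsv=cv2.cvtColor(w["image"],cv2.COLOR_RGB2HSV); m=((hsv[...,1]>170)&((hsv[...,0]<6)|(hsv[...,0]>174))&(hsv[...,2]>60)).astype(np.uint8)
n,l,st,c=cv2.connectedComponentsWithStats(m)
for i in range(1,n):
    if st[i,4]>800: print(st[i],c[i].round(1))
print("maxres",max(np.linalg.norm(fk(q_,LL)[0]-pp) for q_,pp,r in D))
# cover frame
a=-.14; cu=np.array([np.cos(a),np.sin(a),0]); cv=np.array([-np.sin(a),np.cos(a),0]); C=np.array([536,-137,42.])
up=np.array([0,0,1.]); Mc=rot(-up,cu)   # tool z along cover +x ; brush x = tool y = z cross x
print("brush x dir",Mc[:,1])
for nm,xc,yc,h in(("hover0",-70,0,60),("start",-70,0,0),("mid",0,0,0),("end",110,0,0)):
    # bristle middle (63.5,0,46) at cover (xc,yc), TCP at brush (-50,0,39.7)
    P=C+cu*xc+cv*yc-113.5*Mc[:,1]+up*(6.3+h); b=ik(P,Mc,q,8); print(nm,P.round(1),None if b is None else (b[0].round(2),round(b[1],2)))
to(p+100*up,M,p,M)
E
```

```text
t 23.85 p [463.8  -5.3 200.6] x [ 0.151 -0.989  0.008] z [ 0.989  0.151 -0.001] q [-0.86  1.23  0.13  1.92  0.9   1.48 -1.49] F [ 0.6  0.2 -1.5] op 0.255
[  11    0  110   20 1132] [48.1  6.3]
[ 438   55   73   44 1450] [460.1  76. ]
[ 232   92  105   42 2905] [280.3 116.6]
[ 255  330   51   32 1373] [280.  345.4]
maxres 6.466931236067601
brush x dir [ 0.13954311  0.990216   -0.        ]
hover0 [ 450.8 -239.6  108.3] (array([ 0.57,  0.72, -0.29,  2.02,  0.44,  0.47, -0.19]), np.float64(0.43))
start [ 450.8 -239.6   48.3] (array([ 0.7 ,  0.87, -0.51,  2.03,  0.92,  0.48, -0.65]), np.float64(0.44))
mid [ 520.2 -249.4   48.3] (array([ 0.67,  0.93, -0.55,  1.83,  0.8 ,  0.62, -0.51]), np.float64(0.58))
end [ 629.1 -264.7   48.3] (array([ 0.48,  0.98, -0.32,  1.5 ,  0.4 ,  0.73, -0.14]), np.float64(0.69))
3 rows: [[0.03,-3.33,-0.0,0.0,0.0,0.0]]
```

Brush is free and firmly held; the red-band position hasn't changed. Next: raise, turn the tool down (bristles down), and locate the bits.

>>> arm_command(plan=[[0,-3.3,0,0,0,0],[0,-3.3,0,0,0,0],[0,-3.3,0,0,0,0],[0,0,0,0,0,0.112],[0,0,0,0,0,0.112],[0,0,0,0,0,0.112],[0,0,0,0,0,0.112],[0,0,0,0,0,0.112],[0,0,0,0,0,0.112],[0,0,0,0,0,0.112],[0,0,0,0,0,0.112],[0,0,0,0,0,0.112],[0,0,0,0,0,0.112],[0,0,0,0,0,0.112],[0,0,0,0,0,0.112],[0,0,0,0,0,0.112],[0,0,0,0,0,0.112],[0,0,0,0,0,0]])

```text
t: 25.4
position: [463.8, -14.9, 299.9]
tool_rot: [-0.113, 1.569, 0.095]
force: [-0.7, -2.0, -2.9]
opening: 0.255
```

```bash
cat > scr.py <<'E'
from fk import *
a=-.14; cu=np.array([np.cos(a),np.sin(a),0]); cv_=np.array([-np.sin(a),np.cos(a),0]); CC=np.array([536,-137,42.]); up=np.array([0,0,1.]); Mc=rot(-up,cu)
def tcp(xc,yc,h,off=6.3): return CC+cu*xc+cv_*yc-113.5*Mc[:,1]+up*(off+h)
def scraps(show=True):
    "dark blobs in cover frame, with x<240"
    p=arm.camera("top"); hs=cv2.cvtColor(p["image"],cv2.COLOR_RGB2HSV); im=p["image"].astype(int)
    # warp cover plane z=44 to 1 px/mm image: xc -90..90, yc -70..70
    g=[CC+cu*x+cv_*y+up*2 for x,y in((-90,-70),(90,-70),(90,70),(-90,70))]
    H=cv2.getPerspectiveTransform(proj(p,g).astype(np.float32),np.float32([[0,0],[180,0],[180,140],[0,140]]))
    W=cv2.warpPerspective(p["image"],H,(180,140)); gray=W.max(2); m=(gray<95).astype(np.uint8)
    n,l,st,c=cv2.connectedComponentsWithStats(m)
    for i in range(1,n):
        if st[i,4]>60: x,y,w,h,A=st[i]; print("blob xc",x-90,x+w-90,"yc",y-70,y+h-70,"A",A)
    return W
E
python3 - <<'E'
from scr import *
s,p,M=status(); W=scraps(); cv2.imwrite("pics/warp.png",W[...,::-1])
t=arm.camera("top")
for n in("pinion","grease_tin","screwdriver"):
    for d in arm.search_frame(t,n)[:1]: e=d["extent"]; print(n,d["conf"],onz(t,(e[0],e[3]),25)[:2].round(),onz(t,(e[2],e[1]),25)[:2].round())
to(tcp(-48,-2,70),Mc,p,M)
E
```

```text
t 25.4 p [463.8 -14.9 299.9] x [ 0.    -0.011 -1.   ] z [ 0.991  0.132 -0.001] q [ 0.12  0.37 -0.28  1.9   0.14  0.89 -0.1 ] F [-0.7 -2.  -2.9] op 0.255
blob xc -90 90 yc -70 62 A 13156
blob xc 76 90 yc -70 -59 A 97
blob xc -90 -12 yc 30 70 A 1396
pinion 0.66 [ 357. -277.] [ 416. -313.]
9 rows: [[2.05,-2.52,-0.24,0.03,0.0,0.001],[2.04,-2.53,-0.16,0.03,0.0,0.001],[2.04,-2.54,-0.09,0.03,0.0,0.001],[2.04,-2.54,-0.01,0.03,0.0,0.001],[2.03,-2.54,0.07,0.03,0.0,0.001],[2.03,-2.54,0.14,0.03,0.0,0.001],[2.03,-2.54,0.22,0.03,0.0,0.001],[2.02,-2.53,0.3,0.03,0.0,0.001],[2.02,-2.53,0.37,0.03,0.0,0.001]]
```

```bash
python3 - <<'E'
from scr import *
t=dict(arm.camera("top")); im=cv2.imread("pics/top0.png")[...,::-1]; t["image"]=np.ascontiguousarray(cv2.resize(im,(560,420),interpolation=cv2.INTER_AREA))
import scr; _c=arm.camera
class A: camera=staticmethod(lambda n:t)
scr.arm=A; W=scraps()
for n,u in(("pinion",(574,362)),("tin",(626,326)),("sd",(490,325)),("sd tip/handle",(482,400))): print(n,onz(t,(u[0]/1.4,u[1]/1.4),30)[:2].round())
E
```

```text
blob xc 55 90 yc -70 70 A 1451
blob xc 11 45 yc -35 11 A 632
blob xc -27 -7 yc -21 34 A 644
pinion [ 376. -275.]
tin [ 443. -378.]
sd [ 450. -118.]
sd tip/handle [308. -97.]
```

Bits span yc -35…+34, xc from -27 up, so one 85 mm-wide stroke centred on the cover takes them all. Moving to hover behind them.

>>> arm_command(plan=[[2.05,-2.52,-0.24,0.03,0,0],[2.04,-2.53,-0.16,0.03,0,0],[2.04,-2.54,-0.09,0.03,0,0],[2.04,-2.54,-0.01,0.03,0,0],[2.03,-2.54,0.07,0.03,0,0],[2.03,-2.54,0.14,0.03,0,0],[2.03,-2.54,0.22,0.03,0,0],[2.02,-2.53,0.3,0.03,0,0],[2.02,-2.53,0.37,0.03,0,0],[0,0,0,0,0,0],[0,0,0,0,0,0],[0,0,0,0,0,0]])

```text
t: 26.7
position: [477.6, -232.9, 118.7]
tool_rot: [0.084, 1.568, -0.098]
force: [-0.7, -0.3, -2.6]
opening: 0.256
```

```bash
python3 - <<'E'
from scr import *
s,p,M=status(); P=tcp(-57,-2,0); print((M.T@(P-p)).round(1),R.from_matrix(M.T@Mc).as_rotvec().round(3))
# check held pose from scene/top masks vs model
for n in("top","scene"):
    c=arm.camera(n)
    bx=[(q-[-50,0,39.7])@np.c_[M[:,1],-M[:,2],M[:,0]].T+p for q in BR]
    Q=[proj(c,q) for q in bx]
    for d in arm.cut_out(c,"bristles")[:3]: print(n,round(d["conf"],2),np.round(d["extent"]))
    print(n,"pred bristles",Q[3].min(0).round(),Q[3].max(0).round(),"all",np.vstack(Q).min(0).round(),np.vstack(Q).max(0).round())
    im=c["image"].copy()
    big=cv2.resize(im[100:310,170:430],None,fx=2.9,fy=2.9,interpolation=cv2.INTER_CUBIC)
    for q in Q: cv2.polylines(big,[cv2.convexHull((((q-[170,100])+.5)*2.9).astype(np.float32)).astype(np.int32)],True,(255,0,255),1)
    cv2.imwrite(f"pics/h_{n}.png",big[...,::-1])
E
```

```text
t 26.7 p [ 477.6 -232.9  118.7] x [ 0.001 -0.009 -1.   ] z [ 0.993 -0.116  0.002] q [ 0.45  0.71 -0.14  1.94  0.21  0.5   0.04] F [-0.7 -0.3 -2.6] op 0.256
[ 70.5 -11.4 -13. ] [0.024 0.002 0.009]
top 0.84 [ 94. 268. 150. 341.]
top 0.63 [340. 204. 402. 220.]
top pred bristles [338. 205.] [374. 220.] all [338. 202.] [429. 223.]
scene 0.88 [286. 108. 314. 154.]
scene 0.73 [165. 229. 240. 288.]
scene 0.63 [226. 289. 246. 299.]
scene pred bristles [204. 236.] [237. 268.] all [162. 230.] [238. 292.]
```

No picture views are left. The mask extents match the held-brush model within 2–4 px in both cameras. Descending behind the bits, then slowly to contact.

>>> arm_command(plan=[[0,-0.57,-0.65,0.012,0,0.004],[0,-0.57,-0.65,0.012,0,0.005],[2,0,0,0,0,0],[2,0,0,0,0,0],[1.5,0,0,0,0,0],[0.8,0,0,0,0,0],[0,0,0,0,0,0],[0,0,0,0,0,0]])

```text
t: 27.57
position: [462.1, -245.1, 56.0]
tool_rot: [0.113, 1.566, -0.114]
force: [-0.1, -0.0, -1.9]
opening: 0.25
```

```bash
python3 - <<'E'
from scr import *
s,p,M=status(); P=tcp(-57,-2,0); print((M.T@(P-p)).round(1),R.from_matrix(M.T@Mc).as_rotvec().round(3))
E
```

```text
t 27.57 p [ 462.1 -245.1   56. ] x [ 0.001 -0.001 -1.   ] z [ 0.99  -0.144  0.001] q [ 0.46  0.81 -0.11  2.    0.24  0.34  0.02] F [-0.1 -0.  -1.9] op 0.25
[7.7 1.9 1.1] [-0.004  0.001  0.001]
```

>>> arm_command(plan=[[0.4,0.1,0,0,0,0],[0.3,0,0,0,0,0],[0.3,0,0,0,0,0],[0.1,0,0,0,0,0],[0,0,0,0,0,0],[0,0,0,0,0,0]])

```text
t: 28.07
position: [463.3, -244.0, 45.1]
tool_rot: [0.112, 1.565, -0.114]
force: [-0.2, -1.0, 0.2]
opening: 0.256
```

```bash
python3 - <<'E'
from scr import *
s,p,M=status(); print(s["wrist_torque"])
E
```

```text
t 28.07 p [ 463.3 -244.    45.1] x [ 0.003 -0.001 -1.   ] z [ 0.99  -0.143  0.003] q [ 0.46  0.83 -0.1   2.    0.24  0.32  0.02] F [-0.2 -1.   0.2] op 0.256
[-0.05891744 -0.09388985 -0.03245483]
```

Contact is about 2.5 N. I'll press slightly more and sweep.

>>> arm_command(plan=[[0.2,0,0,0,0,0],[0,0,0.4,0,0,0],[0,0,0.6,0,0,0],[0,0,0.7,0,0,0],[0,0,0.7,0,0,0],[0,0,0.7,0,0,0],[0,0,0.7,0,0,0],[0,0,0.7,0,0,0],[0,0,0.7,0,0,0],[0,0,0.7,0,0,0],[0,0,0.7,0,0,0],[0,0,0.7,0,0,0],[0,0,0.7,0,0,0],[0,0,0.7,0,0,0],[0,0,0.7,0,0,0],[0,0,0.7,0,0,0]])

```text
t: 29.4
position: [563.4, -258.2, 43.0]
tool_rot: [0.112, 1.566, -0.113]
force: [-2.1, -0.2, 1.9]
opening: 0.251
```

```bash
python3 - <<'E'
from scr import *
s,p,M=status(); d=p+113.5*Mc[:,1]-CC; print("xc",round(d@cu,1),"yc",round(d@cv_,1),R.from_matrix(M.T@Mc).as_rotvec().round(3))
c=arm.camera("top")
for d in arm.cut_out(c,"scrap0")[:4]: e=d["extent"]; q=onz(c,((e[0]+e[2])/2,(e[1]+e[3])/2),44)-CC; print(round(d["conf"],2),"xc",round(q@cu),"yc",round(q@cv_),np.round(e))
E
```

```text
t 29.4 p [ 563.4 -258.2   43. ] x [ 0.002 -0.001 -1.   ] z [ 0.99  -0.143  0.002] q [ 0.43  0.91 -0.13  1.7   0.2   0.54  0.03] F [-2.1 -0.2  1.9] op 0.251
xc 44.1 yc -2.7 [-0.003  0.002  0.001]
0.63 xc 94 yc 6 [349. 164. 367. 167.]
```

>>> arm_command(plan=[[0,0,0.75,0,0,0],[0,0,0.75,0,0,0],[0,0,0.75,0,0,0],[0,0,0.75,0,0,0],[0,0,0.75,0,0,0],[0,0,0.75,0,0,0],[0,0,0.75,0,0,0],[0,0,0.75,0,0,0],[0,0,0.75,0,0,0],[0,0,0.75,0,0,0],[0,0,0.75,0,0,0],[0,0,0.75,0,0,0],[-1.5,0,0,0,0,0],[-3,0,0,0,0,0],[-3,0,0,0,0,0],[-3,0,0,0,0,0],[0,0,-3.5,0,0,0],[0,0,-3.5,0,0,0],[0,0,-3.5,0,0,0],[0,0,0,0,0,0]])

```text
t: 31.17
position: [535.4, -254.7, 147.1]
tool_rot: [0.115, 1.582, -0.114]
force: [-3.4, -0.2, -3.0]
opening: 0.252
```

```bash
cat > pans.py <<'E'
from scr import *
def look():
    s,p,M=status()
    # pan floor blobs (dark green on grey) cover frame via z=6, and cover plane
    for n in("top","scene"):
        c=arm.camera(n)
        for k in ("scrap0","scrap1","scrap2"):
            for d in arm.cut_out(c,k)[:5]:
                m=d["pixels"]
                if m.sum()<20: continue
                ys,xs=np.nonzero(m); uv=(xs.mean(),ys.mean())
                q=onz(c,uv,6)-CC; r=onz(c,uv,44)-CC; col=c["image"][m].mean(0)
                print(n,k,round(d["conf"],2),"A",m.sum(),"pan-plane xc,yc",round(q@cu),round(q@cv_),"| cover-plane",round(r@cu),round(r@cv_),col.round())
            if k=="scrap0" : break
look()
E
python3 pans.py
```

```text
t 31.17 p [ 535.4 -254.7  147.1] x [-0.014  0.002 -1.   ] z [ 0.989 -0.145 -0.014] q [ 0.46  0.73 -0.16  1.71  0.17  0.72  0.06] F [-3.4 -0.2 -3. ] op 0.252
top scrap0 0.53 A 74 pan-plane xc,yc 107 9 | cover-plane 97 14 [58. 59. 48.]
scene scrap0 0.52 A 114 pan-plane xc,yc 89 -13 | cover-plane 106 -26 [48. 50. 39.]
scene scrap0 0.44 A 113 pan-plane xc,yc 81 15 | cover-plane 98 1 [51. 55. 42.]
scene scrap0 0.24 A 1173 pan-plane xc,yc -4 215 | cover-plane 16 195 [88. 98. 76.]
```

>>> arm_command(plan=[[-2,0,-3,0,0,0],[-2,0,-3,0,0,0],[0,0,-3,0,0,0],[0,0,0,0,0,0],[0,0,0,0,0,0]])

```text
t: 31.78
position: [458.9, -243.5, 188.6]
tool_rot: [0.112, 1.564, -0.114]
force: [0.3, -0.3, -1.8]
opening: 0.251
```

```bash
cat >> pans.py <<'E'
for n in("top","scene"):
    c=arm.camera(n)
    # warp pan floor z=5 & cover top to metric image, list dark-green blobs (g-channel dominance)
    for nm,z,(x0,x1,y0,y1) in(("pan",6,(70,255,-115,100)),("cover",44,(-85,95,-65,65))):
        g=[np.r_[CC[:2],0]+cu*x+cv_*y+up*z for x,y in((x0,y0),(x1,y0),(x1,y1),(x0,y1))]
        w,h=x1-x0,y1-y0; S=2
        H=cv2.getPerspectiveTransform(proj(c,g).astype(np.float32),np.float32([[0,0],[w*S,0],[w*S,h*S],[0,h*S]]))
        W=cv2.warpPerspective(c["image"],H,(w*S,h*S)).astype(int); G=W[...,1]-W[...,0]
        m=((G>1)&(W[...,1]-W[...,2]>2)&(W.max(2)<95)).astype(np.uint8); m=cv2.morphologyEx(m,cv2.MORPH_OPEN,np.ones((5,5),np.uint8))
        k,l,st,ce=cv2.connectedComponentsWithStats(m)
        for i in range(1,k):
            if st[i,4]>200: x,y,ww,hh,A=st[i]; print(n,nm,"xc",x/S+x0,(x+ww)/S+x0,"yc",y/S+y0,(y+hh)/S+y0,"A",A/S/S, W[l==i].mean(0).round())
E
python3 pans.py
```

```text
t 31.78 p [ 458.9 -243.5  188.6] x [ 0.003 -0.002 -1.   ] z [ 0.99  -0.144  0.004] q [ 0.51  0.59 -0.18  1.91  0.17  0.66  0.08] F [ 0.3 -0.3 -1.8] op 0.251
top scrap0 0.51 A 55 pan-plane xc,yc 108 11 | cover-plane 98 16 [60. 61. 49.]
top scrap0 0.48 A 49 pan-plane xc,yc 98 7 | cover-plane 88 12 [57. 56. 45.]
scene scrap0 0.6 A 94 pan-plane xc,yc 89 -13 | cover-plane 106 -25 [48. 50. 39.]
scene scrap0 0.52 A 102 pan-plane xc,yc 80 13 | cover-plane 98 0 [50. 54. 42.]
scene scrap0 0.5 A 99 pan-plane xc,yc 105 11 | cover-plane 122 -2 [53. 58. 46.]
top pan xc 97.0 111.5 yc 2.0 35.5 A 318.25 [46. 50. 38.]
top cover xc 87.0 95.0 yc 7.0 40.0 A 171.25 [45. 48. 36.]
scene pan xc 72.0 116.5 yc -17.5 43.0 A 1747.25 [49. 53. 41.]
scene cover xc 89.5 95.0 yc -23.0 28.0 A 185.75 [54. 58. 45.]
```

```bash
python3 - <<'E'
from scr import *
for n in("top","scene"):
    c=arm.camera(n); P=[np.r_[CC[:2],0]+cu*x+cv_*y+up*z for x in(80,135) for y in(-40,45) for z in(5,45)]
    q=proj(c,P); u0,v0=q.min(0).astype(int)-1; u1,v1=q.max(0).astype(int)+2
    print(n,u0,v0,"wall top line",proj(c,[np.r_[CC[:2],0]+cu*83+cv_*y+up*24 for y in(-40,45)]).round().tolist(),"cover edge",proj(c,[np.r_[CC[:2],0]+cu*85+cv_*y+up*42 for y in(-40,45)]).round().tolist())
    for v in range(v0,v1):
        print(v,"".join("G" if (int(p[1])>=int(p[0])+2 and p[1]>p[2]+5 and p.max()<100) else "#" if p.max()<50 else "-" if p.max()<90 else "+" if p.max()<150 else "." for p in c["image"][v,u0:u1]))
E
```

```text
top 340 148 wall top line [[373.0, 173.0], [342.0, 170.0]] cover edge [[374.0, 171.0], [343.0, 167.0]]
148 -------------------------------------
149 -------------------------------------
150 -------------------------------------
151 -------------------------------------
152 -------------------------------------
153 -------------------------------------
154 -------------------------------------
155 -------------------------------------
156 -------------------------------------
157 -------------------------------------
158 -------------------------------------
159 -------------------------------------
160 -------------------------------------
161 -------------------------------------
162 -------------------------------------
163 ------G--G-G----G--------------------
164 ------GGGGGGGGGGG-++-----------------
165 ------GGGGGGGGGGG-++--G--------------
166 ------GG-G-GGGGGG--------------------
167 ++++---G---###GGG--G-G---------------
168 ++++++--------G--GGG#G#--------------
169 +++++++++++++++----------------------
170 ++++++++++++++++++++++++-------------
171 ++++++++++++++++..+.+++++++
[... 1785 characters left out ...]
----#G----------------------
321 -------------------------------------------
322 -------------------------------------------
323 -------------------------------------------
324 -------------------------------------------
325 -------------------------------------------
326 -------------------------------------------
327 -------------------------------------------
328 -------------------------------------------
329 -------------------------------------------
330 -------------------------------------------
331 -------------------------------------------
332 -------------------------------------------
333 -------------------------------------------
334 -------------------------------------------
```

The ASCII rendering shows the cover clear, with all three bits piled in the pan against its near wall and some leaning. I'll press and drag that pile with the bristles to lay them flat inside the pan.

```bash
python3 - <<'E'
from scr import *
s,p,M=status(); P=tcp(103,22,35); print(P.round(1)); to(P,Mc,p,M)
b=ik(tcp(103,22,-30),Mc,np.array(s["joint_positions"]),6); print(b[0].round(2),b[1]); b=ik(tcp(165,22,-30),Mc,b[0],6); print(b and b[0].round(2))
E
```

```text
t 32.18 p [ 459.2 -243.   187.6] x [ 0.002 -0.001 -1.   ] z [ 0.99  -0.143  0.002] q [ 0.51  0.59 -0.18  1.91  0.17  0.65  0.08] F [ 0.5  0.4 -2.3] op 0.249
[ 625.2 -242.    83.3]
6 rows: [[1.74,0.41,2.73,-0.001,0.0,0.0]]
[ 0.44  1.01 -0.28  1.54  0.39  0.65 -0.17] 0.6110061760359778
[ 0.41  1.08 -0.29  1.32  0.35  0.8  -0.12]
```

>>> arm_command(plan=[[0.5,0.41,2.73,0,0,0],[1.5,0.41,2.73,0,0,0],[1.5,0.41,2.73,0,0,0],[2,0.41,2.73,0,0,0],[2.4,0.41,2.73,0,0,0],[2.5,0.41,2.73,0,0,0],[0,0,0,0,0,0],[0,0,0,0,0,0],[1.5,0,0,0,0,0],[1.5,0,0,0,0,0],[1,0,0,0,0,0],[0,0,0,0,0,0]])

```text
t: 33.18
position: [622.2, -242.5, 43.1]
tool_rot: [0.113, 1.569, -0.114]
force: [0.1, 0.3, -1.4]
opening: 0.258
```

```bash
python3 - <<'E'
from scr import *
s,p,M=status(); d=p+113.5*Mc[:,1]-CC; print("xc",round(d@cu,1),"yc",round(d@cv_,1),"tip z",p[2]-6.3)
E
```

```text
t 33.18 p [ 622.2 -242.5   43.1] x [-0.002 -0.001 -1.   ] z [ 0.99  -0.144 -0.001] q [ 0.37  0.96 -0.14  1.54  0.19  0.66  0.  ] F [ 0.1  0.3 -1.4] op 0.258
xc 100.1 yc 21.1 tip z 36.834238565480625
```

Lowering gently onto the pile with a slight forward drift, then dragging away from the wall.

>>> arm_command(plan=[[0.5,0,0.2,0,0,0],[0.5,0,0.1,0,0,0],[0.5,0,0,0,0,0],[0.5,0,0,0,0,0],[0,0,0,0,0,0]])

```text
t: 33.6
position: [626.9, -242.4, 23.3]
tool_rot: [0.112, 1.567, -0.113]
force: [0.2, -0.2, -2.7]
opening: 0.255
```

```bash
python3 -c "
from mv import *
status()"
```

```text
t 33.6 p [ 626.9 -242.4   23.3] x [ 0.001 -0.    -1.   ] z [ 0.99  -0.143  0.001] q [ 0.37  0.99 -0.13  1.53  0.19  0.63 -0.  ] F [ 0.2 -0.2 -2.7] op 0.255
```

>>> arm_command(plan=[[0.4,0,0,0,0,0],[0.4,0,0,0,0,0],[0,0,0.5,0,0,0],[0,0,0.7,0,0,0],[0,0,0.8,0,0,0],[0,0,0.8,0,0,0],[0,0,0.8,0,0,0],[0,0,0.8,0,0,0],[0,0,0.8,0,0,0],[0,0,0.5,0,0,0],[0,0,0,0,0,0],[-2,0,0,0,0,0],[-3.5,0,0,0,0,0],[-3.5,0,0,0,0,0],[-3.5,0,-3,0,0,0],[0,0,-4,0,0,0],[0,0,-4,0,0,0],[0,0,-4,0,0,0],[0,0,-4,0,0,0],[0,0,0,0,0,0]])

```text
t: 35.27
position: [482.1, -221.7, 135.9]
tool_rot: [0.116, 1.588, -0.113]
force: [-2.2, -1.0, -2.7]
opening: 0.253
```

```bash
cat > asc.py <<'E'
from scr import *
status()
for n in("top","scene"):
    c=arm.camera(n); P=[np.r_[CC[:2],0]+cu*x+cv_*y+up*z for x in(80,190) for y in(-45,60) for z in(5,45)]
    q=proj(c,P); u0,v0=q.min(0).astype(int)-1; u1,v1=q.max(0).astype(int)+2
    print(n,u0,v0,"cover edge",proj(c,[np.r_[CC[:2],0]+cu*85+cv_*y+up*42 for y in(-40,45)]).round().tolist())
    for v in range(v0,v1):
        t="".join("G" if (int(p[1])>=int(p[0])+2 and p[1]>p[2]+5 and p.max()<100) else "#" if p.max()<50 else "-" if p.max()<90 else "+" if p.max()<150 else "." for p in c["image"][v,u0:u1])
        if "G" in t: print(v,t)
    for d in arm.cut_out(c,"scrap0")[:5]:
        m=d["pixels"]; ys,xs=np.nonzero(m); q=onz(c,(xs.mean(),ys.mean()),6)-CC; print(n,round(d["conf"],2),m.sum(),"xc,yc",round(q@cu),round(q@cv_))
E
python3 asc.py
```

```text
t 35.27 p [ 482.1 -221.7  135.9] x [-0.02   0.003 -1.   ] z [ 0.989 -0.145 -0.02 ] q [ 0.44  0.69 -0.16  1.91  0.19  0.58  0.01] F [-2.2 -1.  -2.7] op 0.253
top 334 128 cover edge [[374.0, 171.0], [343.0, 167.0]]
162 -----------------------G-----------------------
163 --------------G-GGGGGGGG-+-G-------------------
164 ------------GGGGGGGGGGG-++---------------------
165 ------------GGGGGGGGGGGG-----------------------
166 ------------GGGGGGGGGGGG---G-------------------
167 --++++++++----------G--GGGG#------G------------
168 -+++++++++++++----------GGG#-GGGGG-------------
169 +++...++++++++++++++++-------G-GG--++----------
scene 238 286 cover edge [[242.0, 313.0], [267.0, 293.0]]
300 ...................++++--G#------------------------------------
301 ..................++++--GGG------------------------------------
302 .................++++--GGG-------------------------------------
303 ................+++---GGG--------------------------------------
304 ..............++++--GGGG---------------------------------------
305 .............+++---GGGGG-----GG--------------------------------
306 .
[... 640 characters left out ...]
----------------------------------
316 +++---------GGGGGGGGG-++GGG------------------------------------
317 ++--------GGGGGGGGGGGG++GGG------------------------------------
318 +-------GGGGGGGGG--GGGGGGGG------------------------------------
319 --------GGGGGGGG----GGGGGG-------------------------------------
320 -------GGG++GGG-----#GGGG--------------------------------------
321 -------GG+++GGG------------------------------------------------
322 -------GG-+-GG-------------------------------------------------
323 --------GGGGGG-------------------------------------------------
324 ---------GGGG--------------------------------------------------
scene 0.66 92 xc,yc 82 11
scene 0.57 122 xc,yc 94 -18
```

All three bits are now inside the pan. Two lie flat, and one stands against the near wall under the cover's edge, its middle well below 30 mm by my triangulation. The cover is clear. Now to return to the clip by the reverse path, checking first whether the grip slipped.

```bash
cat > red.py <<'E'
from scr import *
def red():
    w=arm.camera("wrist")
    hsv=cv2.cvtColor(w["image"],cv2.COLOR_RGB2HSV); m=((hsv[...,1]>170)&((hsv[...,0]<6)|(hsv[...,0]>174))&(hsv[...,2]>60)).astype(np.uint8)
    n,l,st,c=cv2.connectedComponentsWithStats(m)
    for i in range(1,n):
        if st[i,4]>800 and abs(c[i][0]-280)<25: print("red",st[i],c[i].round(1))
E
python3 - <<'E'
from red import *
red(); s,p,M=status()
u=np.array([.989,.15,0]); v=np.array([-.15,.989,0]); M2=rot(-v,u); Md=rot(-up,u)
A=np.array([458,-15,300.]); to(A,Md,p,M)
E
```

```text
red [ 232  103   91   32 2724] [276.6 118. ]
red [ 254  329   52   32 1379] [279.8 345.4]
t 35.52 p [ 500.8 -224.3  138. ] x [ 0.005 -0.002 -1.   ] z [ 0.99  -0.143  0.005] q [ 0.43  0.69 -0.16  1.88  0.18  0.58  0.01] F [ 0.5 -0.9 -1.1] op 0.254
8 rows: [[-2.03,2.51,-0.89,-0.037,0.001,0.0],[-2.03,2.54,-0.8,-0.037,0.001,0.0],[-2.03,2.57,-0.71,-0.037,0.001,0.0],[-2.03,2.6,-0.61,-0.037,0.001,0.0],[-2.03,2.62,-0.52,-0.037,0.001,0.0],[-2.03,2.63,-0.42,-0.037,0.001,0.0],[-2.03,2.65,-0.33,-0.037,0.001,0.0],[-2.03,2.66,-0.23,-0.037,0.001,0.0]]
```

No slip; red bands are at the same pixels. Going up and back.

>>> arm_command(plan=[[-3.8,0,-0.9,0,0,0],[-3.8,0,-0.9,0,0,0],[-3.0,2.5,-0.9,-0.037,0,0],[-2.0,2.6,-0.7,-0.037,0,0],[-1.8,2.6,-0.6,-0.037,0,0],[-1.8,2.6,-0.5,-0.037,0,0],[0,2.6,-0.4,-0.037,0,0],[0,2.65,-0.3,-0.037,0,0],[0,2.65,-0.2,-0.037,0,0],[0,2.65,0,-0.037,0,0],[0,0,0,0,0,0],[0,0,0,0,0,0]])

```text
t: 36.52
position: [448.5, -9.1, 299.8]
tool_rot: [-0.123, 1.563, 0.123]
force: [-1.0, -0.7, -1.6]
opening: 0.256
```

```bash
python3 - <<'E'
from red import *
s,p,M=status()
u=np.array([.989,.15,0]); v=np.array([-.15,.989,0]); M2=rot(-v,u); print(R.from_matrix(M.T@M2).as_rotvec().round(3)); to((463,-12,300),M2,p,M)
E
```

```text
t 36.52 p [448.5  -9.1 299.8] x [ 0.004  0.    -1.   ] z [0.988 0.156 0.004] q [ 0.15  0.35 -0.33  1.94  0.15  0.87 -0.09] F [-1.  -0.7 -1.6] op 0.256
[ 0.002  0.008 -1.57 ]
14 rows: [[-0.0,-0.04,0.1,0.0,0.001,-0.112],[0.0,-0.04,0.1,0.0,0.001,-0.112],[0.01,-0.04,0.1,0.0,0.001,-0.112],[0.01,-0.03,0.1,0.0,0.001,-0.112],[0.01,-0.03,0.1,0.0,0.001,-0.112],[0.02,-0.03,0.1,0.0,0.001,-0.112],[0.02,-0.03,0.1,0.0,0.001,-0.112],[0.02,-0.03,0.1,0.0,0.001,-0.112],[0.03,-0.02,0.1,0.0,0.001,-0.112],[0.03,-0.02,0.1,0.0,0.001,-0.112],[0.03,-0.02,0.1,0.0,0.001,-0.112],[0.03,-0.01,0.1,0.0,0.001,-0.112],[0.03,-0.01,0.1,0.0,0.001,-0.112],[0.04,-0.01,0.1,0.0,0.001,-0.112]]
```

>>> arm_command(plan=[[0,0,0,0,0,-0.112],[0,0,0,0,0,-0.112],[0,0,0,0,0,-0.112],[0,0,0,0,0,-0.112],[0,0,0,0,0,-0.112],[0,0,0,0,0,-0.112],[0,0,0,0,0,-0.112],[0,0,0,0,0,-0.112],[0,0,0,0,0,-0.112],[0,0,0,0,0,-0.112],[0,0,0,0,0,-0.112],[0,0,0,0,0,-0.112],[0,0,0,0,0,-0.112],[0,0,0,0,0,-0.112],[0,0,0,0,0,0],[0,0,0,0,0,0],[0,0,0,0,0,0]])

```text
t: 37.93
position: [447.6, -11.5, 299.6]
tool_rot: [-1.27, 1.097, -1.095]
force: [0.8, 0.1, -1.9]
opening: 0.252
```

```bash
python3 - <<'E'
from red import *
s,p,M=status(); red()
u=np.array([.989,.15,0]); v=np.array([-.15,.989,0]); M2=rot(-v,u); print(R.from_matrix(M.T@M2).as_rotvec().round(3)); 
H=np.array([542.9,6.5,200.3]); to(H-80*u,M2,p,M); print((M2.T@(H-80*u-p)).round(1))
E
```

```text
t 37.93 p [447.6 -11.5 299.6] x [ 0.151 -0.989 -0.005] z [0.989 0.151 0.004] q [-0.85  1.02  0.1   2.02  0.91  1.56 -1.44] F [ 0.8  0.1 -1.9] op 0.252
red [ 231  103   92   32 2755] [276.3 118. ]
red [ 255  330   51   32 1377] [280.1 345.4]
[-0.004  0.001 -0.005]
3 rows: [[-0.1,3.31,0.55,-0.001,0.0,-0.002]]
[-3.5 99.3 16.9]
```

>>> arm_command(plan=[[-0.1,2.5,0.5,0,0,0],[-0.1,3,0.5,0,0,0],[-0.1,3,0.4,0,0,0],[-0.05,1.4,0.3,0,0,0],[0,0,0,0,0,0],[0,0,0,0,0,0],[0,0,0,0,0,0]])

```text
t: 38.57
position: [463.8, -5.2, 202.5]
tool_rot: [-1.271, 1.095, -1.097]
force: [0.8, -0.7, -0.7]
opening: 0.256
```

```bash
python3 - <<'E'
from red import *
s,p,M=status()
u=np.array([.989,.15,0]); v=np.array([-.15,.989,0]); M2=rot(-v,u); print(R.from_matrix(M.T@M2).as_rotvec().round(3)); 
H=np.array([542.9,6.5,200.3]);  print((M.T@(H-p)).round(1))
E
```

```text
t 38.57 p [463.8  -5.2 202.5] x [ 0.151 -0.989 -0.003] z [0.989 0.151 0.005] q [-0.84  1.21  0.09  1.92  0.92  1.51 -1.52] F [ 0.8 -0.7 -0.7] op 0.256
[-0.005  0.001 -0.003]
[ 0.4  2.6 80. ]
```

>>> arm_command(plan=[[0,0.1,1,0,0,0],[0,0.1,1.2,0,0,0],[0,0,1,0,0,0],[0,0,0.8,0,0,0],[0,0,0.6,0,0,0],[0,0,0.6,0,0,0],[0,0,0.6,0,0,0],[0,0,0.6,0,0,0],[0,0,0.6,0,0,0],[0,0,0.6,0,0,0],[0,0,0.4,0,0,0],[0,0,0,0,0,0],[0,0,0,0,0,0]])

```text
t: 39.65
position: [542.9, 7.1, 198.3]
tool_rot: [-1.275, 1.095, -1.096]
force: [-0.1, -0.6, -1.6]
opening: 0.25
```

```bash
python3 - <<'E'
from red import *
s,p,M=status(); red()
H=np.array([542.9,6.5,200.3]);  print((M.T@(H-p)).round(1))
E
```

```text
t 39.65 p [542.9   7.1 198.3] x [ 0.152 -0.988 -0.002] z [0.988 0.152 0.002] q [-0.77  1.24  0.12  1.71  0.98  1.58 -1.34] F [-0.1 -0.6 -1.6] op 0.25
red [ 232  101   91   33 2689] [277.  117.5]
red [ 255  330   51   32 1373] [280.  345.4]
[ 0.6 -2.  -0.1]
```

Back at the regrasp pose with low force. Seating with a little more push until it meets the back.

>>> arm_command(plan=[[0,-0.15,0.2,0,0,0],[0,0,0.2,0,0,0],[0,0,0.2,0,0,0],[0,0,0,0,0,0],[0,0,0,0,0,0]])

```text
t: 40.12
position: [543.7, 7.3, 198.6]
tool_rot: [-1.278, 1.107, -1.098]
force: [-15.1, -1.7, -5.1]
opening: 0.257
```

```bash
python3 - <<'E'
from red import *
s,p,M=status(); red()
H=np.array([542.9,6.5,200.3]);  print((M.T@(H-p)).round(1))
E
```

```text
t 40.12 p [543.7   7.3 198.6] x [ 0.144 -0.99  -0.002] z [ 0.99   0.144 -0.006] q [-0.77  1.24  0.12  1.7   0.97  1.59 -1.33] F [-15.1  -1.7  -5.1] op 0.257
red [ 230   90   96   44 2790] [276.5 117. ]
red [ 255  330   51   32 1365] [280.4 345.3]
[ 0.7 -1.7 -0.9]
```

It met the back at 15 N with under 1 mm of travel. Relaxing, opening and retracting.

>>> arm_command(plan=[[0,0,-0.2,0,0,0],[0,0,-0.2,0,0,0],[0,0,0,0,0,0],[0,0,0,0,0,0],[0,0,0,0,0,0],[0,0,0,0,0,0],[0,0,0,0,0,0],[0,0,0,0,0,0],[0,0,0,0,0,0],[0,0,0,0,0,0],[0,0,0,0,0,0]], hand=0.2)

```text
t: 41.08
position: [544.6, 7.5, 199.9]
tool_rot: [-1.275, 1.096, -1.096]
force: [-0.6, 0.7, 0.5]
opening: 0.601
```

>>> arm_command(plan=[[-1,0,0,0,0,0],[-2,0,0,0,0,0],[-3,0,0,0,0,0],[-3,0,0,0,0,0],[-3,0,0,0,0,0],[-2,0,0,0,0,0],[0,0,0,0,0,0],[0,0,0,0,0,0]])

```text
t: 41.75
position: [523.0, 147.6, 199.5]
tool_rot: [-1.275, 1.095, -1.093]
force: [-0.1, -1.1, 0.3]
opening: 0.6
```

```bash
python3 - <<'E'
from hangfit import *
s,p,M=status(); print(hangfit((538.5,37.3,-1.42)))
w=arm.camera("wrist"); K=np.array(w["camera_matrix"]);T=np.array(w["T_tool_cam"])
hsv=cv2.cvtColor(w["image"],cv2.COLOR_RGB2HSV); m=((hsv[...,1]>170)&((hsv[...,0]<6)|(hsv[...,0]>174))&(hsv[...,2]>60)).astype(np.uint8)
n,l,st,c=cv2.connectedComponentsWithStats(m)
for i in range(1,n):
    if st[i,4]>200 and abs(c[i][0]-280)<50: print(st[i],c[i].round(1))
def wp(P):
    t=M.T@(np.array(P)-p); c=T[:3,:3].T@(t-T[:3,3]); th=np.arctan2(np.hypot(c[0],c[1]),c[2]); return np.array([K[0,2],K[1,2]])+K[0,0]*th*c[:2]/np.hypot(*c[:2])
v=np.array([-.15,.989,0]); N=np.array([538.5,37.3,150]); up=np.array([0,0,1.])
print("pred h -22,-18, 72,91",[wp(N+9*v+up*h).round(1).tolist() for h in(-22,-18,72,91)])
E
python3 asc.py | grep -v G
```

```text
t 41.75 p [523.  147.6 199.5] x [ 0.154 -0.988 -0.003] z [0.988 0.154 0.002] q [-0.92  1.27  0.08  1.45  0.85  1.79 -1.21] F [-0.1 -1.1  0.3] op 0.6
[292. 190.] 332
[274. 207.] 710
(array([536.42967562,  37.31760974,  -1.38721193]), np.float64(0.4656806804683523))
[256 105  41  15 532] [275.9 111.8]
[266 227  27  21 524] [279.2 236.8]
pred h -22,-18, 72,91 [[278.8, 118.1], [278.9, 123.1], [279.1, 228.7], [279.2, 248.7]]
t 42.0 p [523.4 144.6 200.6] x [ 0.15  -0.989 -0.   ] z [0.989 0.15  0.002] q [-0.92  1.27  0.08  1.45  0.85  1.79 -1.21] F [ 0.6  0.3 -0.1] op 0.604
top 334 128 cover edge [[374.0, 171.0], [343.0, 167.0]]
top 0.6 18 xc,yc 100 -29
scene 238 286 cover edge [[242.0, 313.0], [267.0, 293.0]]
scene 0.64 110 xc,yc 82 12
scene 0.61 125 xc,yc 107 12
scene 0.53 101 xc,yc 95 -18
```

The brush fit matches the first, accepted hang: (536.4, 37.3) against (536.5, 36.2), upright within about 1–2 mm over its length. The three bits are in the pan and the gripper is clear with no force. Handing in.

```bash
python3 -c "
from rig import arm
print(arm.finish_job())"
```

```text
the job is handed in; nothing more can be done
None
```

The job is handed in at about 42 s. The brush is back in the clip, head down and let go, and all three gasket bits are in the scrap pan. No verdict was reported.

**What I did:** I hung the brush in the clip, let go, took it again from the opposite side and swept the cover in one stroke with the bristles down. I then dragged the bristles through the pan once to spread the pile, and hung the brush back.

**Last checks:**
- **Brush:** its neck fits within about 1 mm of where it sat after the first hang. It stands upright to within 1–2 mm over its length, and the fingers are open and about 100 mm clear.
- **Bits:** the cover is empty and three bits show in the pan. Two lie flat. The third stands against the pan's near wall, hidden from the top camera by the cover's edge. I put its middle below about 24 mm, but only by combining the scene view with the fact that the top camera cannot see it.
- **Other things on the bench:** I did not re-measure them at the end. I know of no contact with any of them.

**What disagreed or failed:**
- Two grasps closed on nothing. The pads appear to end about 25 mm farther back than the stated fingertip position, so I had to reach deeper. Nothing was disturbed.
- All 12 picture views were used before the sweep, so the later checks are from network masks, pixel printouts and forces.

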